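Measure core plugs in the bench caliper and file them

TASK

Measure the drill-core plugs that are on the worktop in the bench caliper, one at a time and the shortest first (black, then orange-buff, then green): lay the plug on its flat, lengthways in the middle between the jaws, let go of it, and slide the jaw up lightly by its red tab until the plug is pinched between both jaws, without tilting the jaw, and keep it so for a moment. File each measured plug on its flat in the middle of the tray bay that has the tag of its colour, lengthways, blue end toward the tray's blue stripe. Leave the other things alone, and leave the caliper empty and fully shut.

Things in the scene. Friction and masses are not known exactly. Their poses are not given: they have to be found in the camera images.
- basalt_plug: drill-core plug of near-black basalt, 50 mm long, a 38 mm round with a flat sawn along it on which it lies, so 33 mm high, 150 g. Widest (38 mm) 8 to 20 mm above the flat. Origin: centre of the flat underside; its y axis runs along the plug toward the end that is painted blue (last 7 mm), z up, x across. May be absent.
- basalt_plug_blue_end (a point): centre of the blue-painted end face of the basalt plug (25 mm from the middle along its +y, 14 mm above its flat)
- basalt_tag: flat tag 40 x 16 x 3 mm in the colour of the near-black basalt, fixed on the tray floor at the foot of the bay for that plug; same axes as the tray; the bay's middle is 70 mm from the tag's origin along the tray's +y. Which bay has which tag varies.
- sandstone_plug: drill-core plug of orange-buff banded sandstone, 58 mm long, a 38 mm round with a flat sawn along it on which it lies, so 33 mm high, 150 g. Widest (38 mm) 8 to 20 mm above the flat. Origin: centre of the flat underside; its y axis runs along the plug toward the end that is painted blue (last 7 mm), z up, x across. May be absent.
- sandstone_plug_blue_end (a point): centre of the blue-painted end face of the sandstone plug (29 mm from the middle along its +y, 14 mm above its flat)
- sandstone_tag: flat tag 40 x 16 x 3 mm in the colour of the orange-buff banded sandstone, fixed on the tray floor at the foot of the bay for that plug; same axes as the tray; the bay's middle is 70 mm from the tag's origin along the tray's +y. Which bay has which tag varies.
- serpentine_plug: drill-core plug of dark green serpentinite, 66 mm long, a 38 mm round with a flat sawn along it on which it lies, so 33 mm high, 150 g. Widest (38 mm) 8 to 20 mm above the flat. Origin: centre of the flat underside; its y axis runs along the plug toward the end that is painted blue (last 7 mm), z up, x across. May be absent.
- serpentine_plug_blue_end (a point): centre of the blue-painted end face of the serpentine plug (33 mm from the middle along its +y, 14 mm above its flat)
- serpentine_tag: flat tag 40 x 16 x 3 mm in the colour of the dark green serpentinite, fixed on the tray floor at the foot of the bay for that plug; same axes as the tray; the bay's middle is 70 mm from the tag's origin along the tray's +y. Which bay has which tag varies.
- caliper: bench caliper, fixed: grey base plate, x -47 to +77, y -122 to +122 mm, 10 mm thick. Origin: underside of the plate on the middle line (x = 0), along which plugs are measured. Steel bed, top 12 mm above the origin, x -30 to +30, y -100 to +40 mm. Steel beam at the back (x 54 to 72 mm, top z 32 mm) guides the sliding jaw, which opens toward +y
- fixed_jaw: fixed steel jaw, 50 mm wide in x, 32 mm high over the bed; origin: foot of its measuring face on the middle line, at y = -100 mm, z = 12 mm in the caliper's frame; the face looks along the caliper's +y
- caliper_jaw: moving steel jaw, 50 mm wide in x, 10 mm thick, 30 mm high; its face looks to -y, at the fixed jaw. Origin: foot of that face on the middle line. It can turn up to 0.12 rad about an upright sprung pin (2 N m/rad) on that line, so pressing on a part that lies off the line tilts it; untilted, its axes are parallel to the caliper's
- caliper_slide (a joint): opening between the two jaw faces, with nothing pinched: 0 (shut) to 0.115 m. The slide stays where it is left (about 3.5 N friction). The moving jaw sits on the slide with a light spring: on contact it gives way up to 4 mm, pressing with 3 N at first and 7 N at 4 mm, then it is rigid; so with a plug pinched this reads up to 4 mm less than the plug's length
- tab (a point): grip point in the red upright thumb tab of the sliding jaw (12 mm thick along the caliper's y, 24 mm wide in x): on the middle line, 46 mm above the caliper's underside, 12 mm below the tab's top, 24 mm above the tongue under it, 64 mm behind (+y of) the moving jaw's face; 30 mm free for a finger on each side
- tray: wooden core tray 224 x 176 mm, fixed, floor 4 mm above its underside, rim 10 mm high and 6 mm thick. Three bays side by side at x = -70, 0 and +70 mm, each running along y and centred at y = 0, parted by black lines. The inner edge at +y has a blue stripe. Origin: centre of the underside
- jasper: red jasper pebble, 34 mm, loose; a bystander to be left alone (origin: centre of underside)
- fossil: pale limestone pebble, 41 x 53 mm, loose; a bystander to be left alone (origin: centre of underside)
- lens: grey folded hand lens, 42 mm, loose; a bystander to be left alone (origin: centre of underside)
- acid: white dropper bottle with red cap, 98 mm tall, loose; a bystander to be left alone (origin: centre of underside)
Mind the look-alikes: they are no part of the job. What is shaped like the serpentine_plug but yellow is not meant. Leave any yellow look-alike of the basalt_plug alone.

How it is judged:
By the outcome, as a careful person would: the job done as asked, in the order asked, and still so for the second after the job is handed in, with the robot touching nothing.
Of basalt_plug, sandstone_plug, serpentine_plug only 2 to 3 are there at a start; the rules pass over those that are not, and their reading is None.
At some moment in a run one of basalt_plug, sandstone_plug, serpentine_plug may be knocked a few centimetres aside while the robot is not near it.
It also fails if it takes over 210 s, if anything falls off the work surface, if the arm or the gripper's body presses on something with over 40 N, if the wrist force passes 120 N, or if a joint passes its speed limit or range.

ROBOT

A 6-joint arm with a two-finger parallel gripper is mounted at the origin on a cart in front of the work surface, level with it; the furniture and walls round the work are solid. World frame = base frame: x ahead of the robot, y to its left, z up, the work surface at z = 0. Lengths are in m, angles in rad, forces in N, time in s.
With the tool pointing down it reaches from about 0.3 to 0.95 m from the base axis. Payload 3.1 kg.
Tool frame: the origin (TCP) lies at the very end of the fingers, on their centre line; the grasp point (between the pads) lies 19 mm behind it (r.tcp_to_grasp is the distance from the TCP to the grasp point, in m); z points along the fingers, y is the line along which they close (so a half turn about z gives the same grasp; the last joint's range is limited). The gripper opens to 85 mm and grips with 20 to 120 N. Pads are 22 mm wide; open, the fingers measure 114 mm over their backs; the gripper's body (76 mm by 85 mm) begins 54 mm behind the grasp point. The pads swing forward as they close: fully open they stand 13 mm farther back than shut.
Start: joints at [1.064, 0.308, 1.634, -0, 1.2, -0.07], TCP at [0.264, 0.566, 0.204] pointing down, gripper open.
Joint ranges: [-3.06, 3.06], [-0.79, 1.96], [0.05, 2.63], [-1.19, 4.34], [0.05, 2.64], [-2.94, 2.94]. Speed limits (rad/s): [2.79, 2.79, 3.14, 3.14, 3.14, 3.14].

INTERFACE

Orientations are given as a unit quaternion [w, x, y, z].
In Python, from workcell import r, capture gives the robot as it stands. The module is installed in compiled form; this text tells all that it offers.
- The arm moves only by the tool apply_moves, never from a script. Its argument "rows" is a list of rows, each a list of 3 entries, a list of its own where there are three numbers: the shift along the tool's x, y, z each as a share of 0.2 m, from -1 to 1, then the turn, a rotation vector about the tool's x, y, z each as a share of 30 degrees, from -1 to 1, then the gripper command: -1 is shut, 1 is fully open, values between are in proportion. In form: [[[dx, dy, dz], [wx, wy, wz], gripper], ...]. A call has 1 to 20 rows; each row is the pose to reach, as a shift and turn from the pose commanded when the call began, along the tool's axes at that moment; what a row does not reach only later rows make up. A row lasts 1/8 s, in which the tool goes at most 62.5 mm and 10.7 degrees, less where a joint would pass 70% of its speed; a pose out of reach is approached as far as the arm can. A call with a number of a shift or a turn outside -1 to 1 is refused whole. A call with a gripper value outside its range is refused whole. The fingers move at their own pace and stop on an object; "newtons" is the grip in N (left out, the last holds). Time passes only in rows, so rows that repeat a pose let the fingers close. It gives the time, the measured TCP pose, the force, the opening and the grip force at its end, in the units of the state.
- r.read_state(): the state, without advancing time (a new reading comes with each control period).
- capture(name): name is "scene" or "top"; returns a dict with "image" (420x560x3 uint8, red, green, blue), "K" (3x3 intrinsics, pixels), "dist" ([k1, k2, p1, p2, k3] as OpenCV has them; the pictures are not rectified), "rvec" (rotation vector, rad) and "tvec" (3), from world to camera coordinates, as OpenCV has them. Camera axes: x right, y down, z forward; pixel columns grow to the right and rows downward; lengths in m; the calibration is good to about 2 mm. A picture is of the moment at which its call begins. There is no depth.
- r.hand_in(): hands the job in; it is judged then, once.
The state is a dict: "t": time; "joints": joint angles; "joint_vel": joint speeds; "joint_efforts": joint torques, N m; "tcp_pos": TCP position; "ee_rot": TCP orientation; "wrist_force": force on the tool from outside, world axes, zero at the start; "moment": the same for the moment, N m; "grip_width": opening from 0.0 (shut) to 1.0 (fully open); "grasp_force": force on a finger pad.
Only numpy, scipy, OpenCV 4.12 (cv2) and the standard library are available. Lean on these libraries where they do the work, as an engineer would, in place of code of your own. Each camera call takes 0.05 s, during which the arm holds its last target. There are 200 camera calls.

## Working session

There is one attempt and no reset: what is moved stays moved. The work goes in short steps, Python scripts to look and compute and a tool call to move; the robot and the scene stay as the last step left them, time stands still between calls to the robot, and variables do not carry over. Pictures are saved under pics/ and viewed, at most 14 in all, crops included, and the job is handed in when it is done.

Besides the shell and the picture viewer there is one more tool, called by a JSON object that holds its "name" and its "arguments". apply_moves: Moves the arm, as the interface text tells. Its arguments: {"type":"object","properties":{"rows":{"type":"array"},"newtons":{"type":"number"}},"required":["rows"]}

```bash
mkdir -p pics; cat > h.py <<'E'
import numpy as np, cv2
from workcell import r, capture
def snap(n,name):
    c=capture(n); cv2.imwrite('pics/%s.png'%name,c['image'][:,:,::-1]); np.savez('pics/%s.npz'%name,**c); return c
def load(name): return dict(np.load('pics/%s.npz'%name))
def ray(c,uv):
    p=cv2.undistortPoints(np.array(uv,float).reshape(-1,1,2),c['K'],c['dist']).reshape(-1,2)
    R=cv2.Rodrigues(c['rvec'])[0]; o=-R.T@c['tvec'].reshape(3)
    return o,np.c_[p,np.ones(len(p))]@R
def at(c,uv,z):
    o,d=ray(c,uv); return o+d*((z-o[2])/d[:,2])[:,None]
def px(c,P): return cv2.projectPoints(np.array(P,float).reshape(-1,1,3),c['rvec'],c['tvec'],c['K'],c['dist'])[0].reshape(-1,2)
E
python3 - <<'E'
from h import *
for n in('top','scene'):
    c=snap(n,n+'0'); o,_=ray(c,[[280,210]]); print(n,o,at(c,[[0,0],[559,0],[0,419],[559,419],[280,210]],0).round(3).tolist())
print(r.read_state(), r.tcp_to_grasp)
E
```

```text
top [ 0.32654723 -0.03897184  1.38719205] [[1.218, 0.821, 0.0], [1.211, -0.942, 0.0], [-0.028, 0.709, 0.0], [-0.036, -0.813, 0.0], [0.544, -0.057, 0.0]]
scene [-0.18986567  0.53202209  0.72802006] [[8.993, -0.281, 0.0], [2.252, -6.843, 0.0], [0.422, 0.739, 0.0], [-0.239, -0.081, 0.0], [0.622, -0.099, 0.0]]
{'t': 0.1, 'joints': array([ 1.06427254e+00,  3.08918991e-01,  1.63501620e+00,  8.76384021e-06,
        1.19968967e+00, -6.96774621e-02]), 'joint_vel': array([-1.71427169e-03, -1.08661723e-03, -3.35354420e-03, -6.75235231e-04,
        1.45067360e-03, -7.89555092e-05]), 'joint_efforts': array([-9.37982031e-05, -4.16404474e+01, -2.77646917e+01, -1.19255710e-04,
        3.91636524e-03,  5.62124725e-06]), 'tcp_pos': array([0.2640611 , 0.56562466, 0.20308181]), 'ee_rot': array([-2.92621104e-04,  2.16691963e-01,  9.76239500e-01, -9.73065834e-04]), 'wrist_force': array([-1.18622391,  1.10892565,  0.63167344]), 'moment': array([-0.03150534,  0.01622094, -0.00126633]), 'grasp_force': 0.0, 'grip_width': 1.0020928158712892} 0.0187
```

View pics/top0.png

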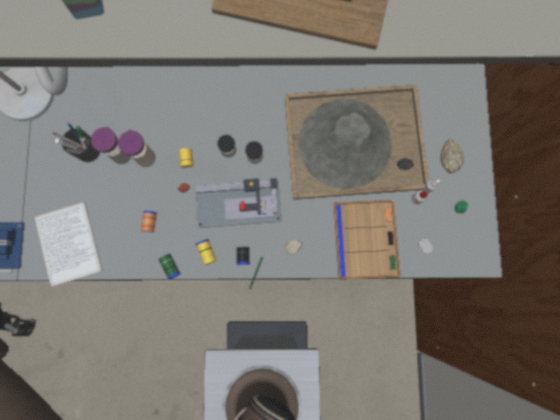

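View pics/scene0.png

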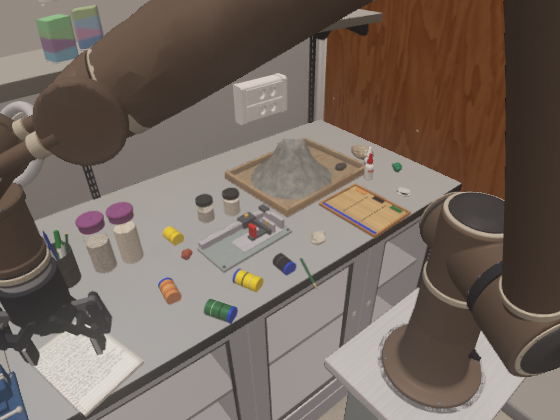

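The top view shows orange plug about (148,221), green (168,265), black (243,256), and yellow look-alikes at (206,251) and (186,157). The caliper is about (238,203). The tray is about (367,240), with its blue stripe on the left and tags on the right: orange on top, black in the middle, green at the bottom. I'll confirm in enlarged crops.

```bash
python3 - <<'E'
from h import *
a=load('top0')['image'][:,:,::-1]; b=load('scene0')['image'][:,:,::-1]
cv2.imwrite('pics/t0a.png',cv2.resize(a[170:285,135:295],(800,575),interpolation=cv2.INTER_CUBIC))
cv2.imwrite('pics/s0a.png',cv2.resize(b[190:325,150:330],(800,600),interpolation=cv2.INTER_CUBIC))
cv2.imwrite('pics/t0b.png',cv2.resize(a[190:290,325:410],(510,600),interpolation=cv2.INTER_CUBIC))
E
```

```text
(no output)
```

View pics/t0a.png

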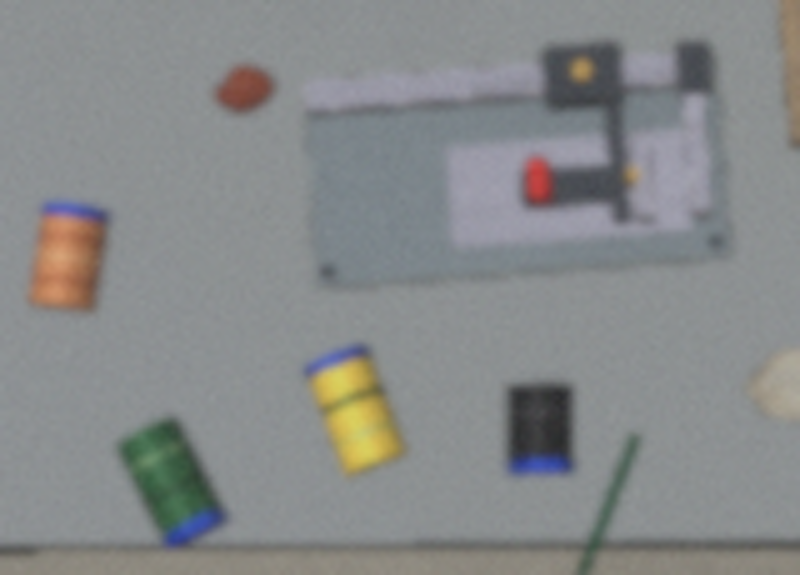

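View pics/s0a.png

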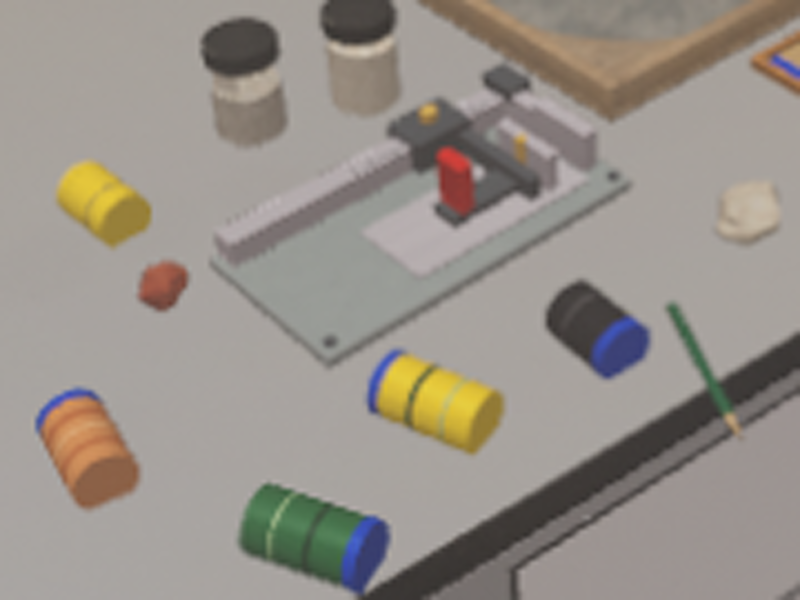

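View pics/t0b.png

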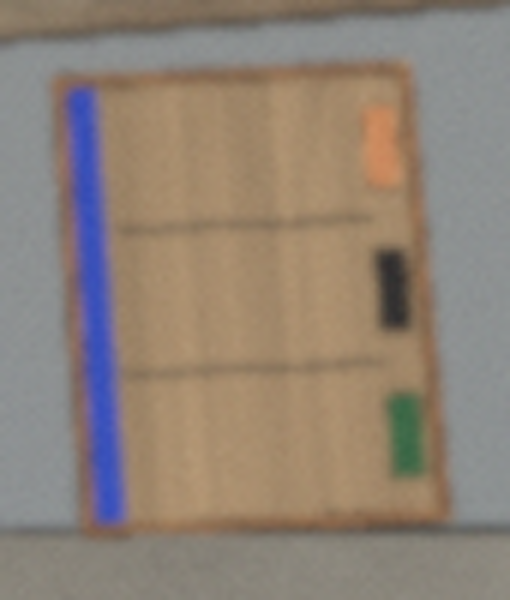

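The crops confirm it. Black plug at (243,256), blue end toward the robot. Orange plug at (148,221), blue end away from the robot. Green plug at (168,265), blue end toward the robot. The two yellow ones, (206,251) and (186,157), are look-alikes to leave alone. Next I'll fit poses.

```bash
cat > fit.py <<'E'
from h import *
from scipy.optimize import least_squares, minimize
def T(p,P):
    c,s=np.cos(p[2]),np.sin(p[2]); P=np.atleast_2d(P)/1000.
    return np.c_[p[0]+c*P[:,0]-s*P[:,1],p[1]+s*P[:,0]+c*P[:,1],P[:,2]]
def clickfit(obs,p0):  # obs: list of (cam, pts mm, px)
    f=lambda p:np.concatenate([(px(c,T(p,P))-uv).ravel() for c,P,uv in obs])
    s=least_squares(f,p0,loss='soft_l1'); return s.x,f(s.x).reshape(-1,2)
def mesh(L,y0=None):
    a=np.linspace(0,2*np.pi,40); z=14+19*np.sin(a); x=19*np.cos(a); z=np.clip(z,0,None)
    return np.concatenate([np.c_[x,np.full(40,y),z] for y in((-L/2 if y0 is None else y0),L/2)])
def sil(c,p,P,z0):
    P=P+[0,0,z0]; h=cv2.convexHull((px(c,T(p,P))).astype(np.float32))
    m=np.zeros((1680,2240),np.uint8); cv2.fillConvexPoly(m,np.round(h*4+1.5).astype(np.int32),255)
    return cv2.resize(m,(560,420),interpolation=cv2.INTER_AREA)/255.
def masks(im,col):
    im=cv2.GaussianBlur(im,(3,3),0).astype(int); R,G,B=im[...,0],im[...,1],im[...,2]
    blue=(B>R*1.5)&(B>G*1.4)&(B>70)
    body={'black':im.max(2)<75,'orange':(R>B*1.5)&(R>110)&(G<R*.8),'green':(G>R*1.3)&(G>B*1.2)}[col]
    return body,blue
LEN=dict(black=50,orange=58,green=66)
def plug(cams,col,p0,z0=0,tol=.03):
    L=LEN[col]; D=[]
    for c in cams:
        b,bl=masks(c['image'],col); near=sil(c,p0,mesh(L)*1.0,z0)
        near=cv2.dilate(near,np.ones((13,13)))>0
        D.append((c,((b|bl)&near).astype(float),(bl&near).astype(float)))
    def cost(p):
        e=0
        for c,m,bl in D:
            s=sil(c,p,mesh(L),z0); e+=np.abs(s-m).sum()/max(s.sum(),1)
            e+=.5*np.abs((sil(c,p,mesh(L,L/2-7),z0)*1-bl)*1).sum()/max(s.sum(),1)
        return e
    best=None
    for k in(-.2,0,.2):
        q=np.array(p0)+[0,0,k]
        s=minimize(cost,q,method='Nelder-Mead',options=dict(initial_simplex=q+np.array([[0,0,0],[.012,0,0],[0,.012,0],[0,0,.15]]),xatol=2e-4,fatol=1e-3))
        if best is None or s.fun<best.fun: best=s
    return best.x,best.fun
E
python3 - <<'E'
from fit import *
t,s=load('top0'),load('scene0')
A=lambda uv,o,k:(np.array(uv)+.5)/k-.5+np.array(o)
ta=lambda uv:A(uv,(135,170),5); tb=lambda uv:A(uv,(325,190),6); sa=lambda uv:A(uv,(150,190),40/9)
cal,res=clickfit([(t,[[-47,122,10],[-47,-122,10],[30,40,12],[-30,40,12],[54,122,32],[72,122,32]],ta([[318,287],[732,257],[448,148],[455,245],[307,108],[305,80]])),
 (s,[[-47,122,10],[-47,-122,10],[-30,40,12],[30,40,12]],sa([[330,362],[630,185],[425,275],[362,235]]))],[.6,.05,.05])
print('cal',cal.round(4),res.round(1).tolist())
tray,res=clickfit([(t,[[112,88,10],[112,-88,10],[-112,-88,10],[-112,88,10],[70,-70,7],[0,-70,7],[-70,-70,7]],tb([[55,75],[408,63],[450,518],[88,532],[382,145],[393,290],[407,435]]))],[.5,-.35,.05])
print('tray',tray.round(4),res.round(1).tolist())
w=at(t,[ta([538,163])],.058)
c,sn=np.cos(cal[2]),np.sin(cal[2])
def rel(w): d=w[:2]-cal[:2]; return np.array([c*d[0]+sn*d[1],-sn*d[0]+c*d[1]])
print('tab',rel(at(t,[ta([538,170])],.058)[0]), 'jawarm',rel(at(t,[ta([610,130])],.04)[0]))
for col,uv,yaw in(('black',(243,255.6),3.14),('orange',(148,221),0),('green',(168,265),-2.8)):
    p0=[*at(t,[uv],.02)[0][:2],yaw]
    p,f=plug([t,s],col,p0); print(col,np.round(p0,3),p.round(4),round(f,3), [plug([k],col,p)[0].round(4).tolist() for k in (t,s)])
E
```

```text
cal [0.5483 0.0651 0.0638] [[-0.9, -0.2], [0.1, 0.1], [-0.1, -0.4], [-0.4, 0.4], [-1.3, 0.1], [-1.2, -0.3], [0.3, -1.0], [2.1, -1.5], [0.1, 0.3], [0.9, -1.2]]
tray [ 0.457  -0.3058  0.0391] [[-0.3, -0.2], [0.7, -0.8], [0.5, 0.5], [-0.7, 0.9], [-0.1, 0.1], [0.1, -0.2], [-0.2, -0.1]]
tab [ 0.00410356 -0.01459864] jawarm [ 0.02770795 -0.05621638]
black [0.409 0.05  3.14 ] [0.4104 0.0536 1.5664] 0.709 [[0.4101, 0.0521, 1.5866], [0.4135, 0.0544, 1.5997]]
orange [0.51  0.325 0.   ] [ 0.5129  0.3272 -1.7692] 0.735 [[0.5116, 0.3258, -1.8407], [0.5128, 0.3284, -1.6701]]
green [ 0.384  0.263 -2.8  ] [ 0.3817  0.2626 -4.2469] 0.602 [[0.3812, 0.2616, -4.2537], [0.3838, 0.2632, -4.2317]]
```

```bash
python3 - <<'E'
from fit import *
t,s=load('top0'),load('scene0'); rows=[]
for col,p0 in(('black',[.41,.053,1.57]),('orange',[.512,.327,-1.7]),('green',[.382,.262,2.03])):
    p,f=plug([t,s],col,p0); print(col,p.round(4),round(f,3),[[v if i else v.round(4).tolist() for i,v in enumerate(plug([k],col,p))] for k in (t,s)])
    for c in(t,s):
        m=masks(c['image'],col); S=sil(c,p,mesh(LEN[col]),0); y,x=np.argwhere(S>.5).mean(0).astype(int)
        im=c['image'][:,:,::-1].copy(); ov=np.zeros_like(im); ov[m[0]]=(255,255,255); ov[m[1]]=(255,0,0)
        cs,_=cv2.findContours((S>.5).astype(np.uint8),0,1); k=slice(y-22,y+22),slice(x-32,x+32)
        big=[cv2.resize(q[k],(256,176),interpolation=0) for q in(im,ov)]
        for b in big: cv2.drawContours(b,[((q-[x-32,y-22])*4+2) for q in cs],-1,(0,0,255),1)
        rows.append(np.hstack(big))
cv2.imwrite('pics/ov.png',np.vstack([np.hstack(rows[i:i+2]) for i in(0,2,4)])[:, :].copy())
im=cv2.imread('pics/ov.png'); cv2.imwrite('pics/ov.png',cv2.resize(im,(800,413)))
E
```

```text
black [0.4105 0.0533 1.5356] 0.709 [[[0.4099, 0.0507, 1.5546], np.float64(0.3101716903167943)], [[0.4139, 0.0536, 1.5972], np.float64(0.355819138394753)]]
orange [ 0.5129  0.3279 -1.6801] 0.721 [[[0.5118, 0.3268, -1.8082], np.float64(0.36574422905678466)], [[0.5142, 0.328, -1.6761], np.float64(0.3394558729735647)]]
green [0.3816 0.2627 2.0527] 0.606 [[[0.3801, 0.2632, 2.0754], np.float64(0.33623610221782413)], [[0.3839, 0.2645, 2.0524], np.float64(0.2493458161307205)]]
```

View pics/ov.png

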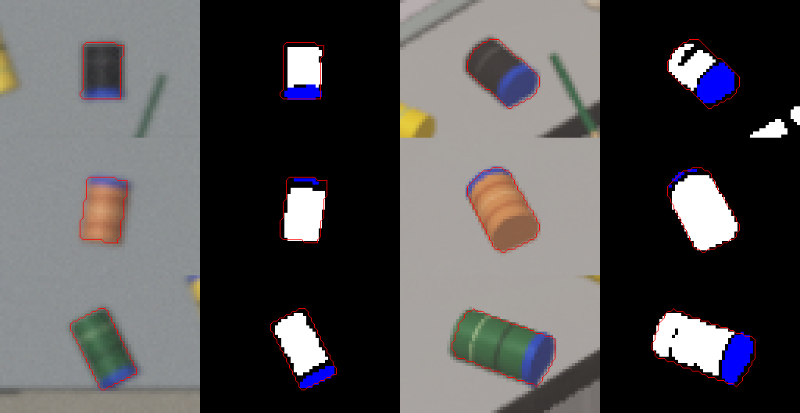

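The overlay fits all three plugs, with the two cameras agreeing to about 2-3 mm. Next comes a planner that prints the move numbers.

```bash
cat > plan.py <<'E'
from fit import *
from scipy.spatial.transform import Rotation as Ro
CAL=np.array([.5483,.0651,.0638]); TRAY=np.array([.457,-.3058,.0391])
def pose():
    s=r.read_state(); q=s['ee_rot']; R=Ro.from_quat([q[1],q[2],q[3],q[0]]); return s,s['tcp_pos'],R
def yawR(a):  # tool y at world angle a, z down
    y=[np.cos(a),np.sin(a),0]; z=[0,0,-1]; return Ro.from_matrix(np.c_[np.cross(y,z),y,z])
def plan(wps):
    s,p,R=pose(); print('t',s['t'],'tcp',p.round(4),'a',np.arctan2(*R.as_matrix()[[1,0],1]).round(3),'F',s['wrist_force'].round(1),'grip',round(s['grip_width']*85,1))
    for x,y,z,a in wps:
        tgt=np.array([x,y,z]); 
        while 1:
            d=R.inv().apply(tgt-p); w=(R.inv()*yawR(a)).as_rotvec(degrees=True)
            k=min(1,.199/max(np.abs(d).max(),1e-9),29.9/max(np.abs(w).max(),1e-9))
            n=int(np.ceil(max(np.linalg.norm(d*k)/.0625,np.linalg.norm(w*k)/10.7)))
            print((d*k/.2).round(3).tolist(),(w*k/30).round(3).tolist(),'n',n)
            p=p+R.apply(d*k); R=R*Ro.from_rotvec(w*k,degrees=True)
            if k==1: break
def calp(x,y,z,a=None): return (*T(CAL,[[x,y,z]])[0],CAL[2])
def trayp(x,y,z): return (*T(TRAY,[[x,y,z]])[0],TRAY[2])
E
python3 - <<'E'
from plan import *
plan([calp(0,-15,120),calp(0,-15,28)])
print(calp(0,-15,28))
E
```

```text
t 0.1 tcp [0.2641 0.5656 0.2031] a 1.134 F [-1.2  1.1  0.6] grip 85.2
[-0.995, -0.723, 0.175] [-0.002, 0.001, 0.854] n 4
[-0.995, -0.183, 0.143] [-0.001, 0.001, 0.702] n 4
[-0.692, 0.13, 0.099] [-0.001, 0.0, 0.488] n 3
[-0.0, -0.0, 0.46] [0.0, -0.0, 0.0] n 2
(np.float64(0.5492563508969408), np.float64(0.050130517946103806), np.float64(0.028), np.float64(0.0638))
```

{"name": "apply_moves", "arguments": {"rows": [[[-0.995, -0.723, 0.175], [0, 0, 0.854], 0], [[-0.995, -0.723, 0.175], [0, 0, 0.854], 0], [[-0.995, -0.723, 0.175], [0, 0, 0.854], 0], [[-0.995, -0.723, 0.175], [0, 0, 0.854], 0], [[-0.995, -0.723, 0.175], [0, 0, 0.854], 0]], "newtons": 30}}

```text
t: 0.72
tcp_pos: [0.3842, 0.347, 0.1678]
ee_rot: [-0.0, 0.43, 0.903, -0.002]
wrist_force: [-0.4, 0.0, -0.5]
grip_width: 0.502
grasp_force: 0.0
```

{"name": "apply_moves", "arguments": {"rows": [[[-0.995, -0.183, 0.143], [0, 0, 0.702], 0], [[-0.995, -0.183, 0.143], [0, 0, 0.702], 0], [[-0.995, -0.183, 0.143], [0, 0, 0.702], 0], [[-0.995, -0.183, 0.143], [0, 0, 0.702], 0], [[-0.995, -0.183, 0.143], [0, 0, 0.702], 0]]}}

```text
t: 1.35
tcp_pos: [0.4815, 0.1742, 0.1403]
ee_rot: [-0.001, 0.586, 0.81, -0.0]
wrist_force: [-0.6, -0.2, 0.5]
grip_width: 0.501
grasp_force: 0.0
```

{"name": "apply_moves", "arguments": {"rows": [[[-0.692, 0.13, 0.099], [0, 0, 0.488], 0], [[-0.692, 0.13, 0.099], [0, 0, 0.488], 0], [[-0.692, 0.13, 0.099], [0, 0, 0.488], 0], [[-0.692, 0.13, 0.099], [0, 0, 0.488], 0], [[-0.692, 0.13, 0.099], [0, 0, 0.488], 0]]}}

```text
t: 1.98
tcp_pos: [0.5487, 0.0529, 0.1208]
ee_rot: [-0.001, 0.683, 0.73, 0.0]
wrist_force: [-0.1, -0.6, 0.1]
grip_width: 0.503
grasp_force: 0.0
```

```bash
python3 - <<'E'
from plan import *
plan([calp(0,-15,28)])
t=snap('top','top1'); s=snap('scene','s1')
a=s['image'][:,:,::-1][160:295,190:370]; cv2.imwrite('pics/s1a.png',cv2.resize(a,(800,600),interpolation=2))
E
```

```text
t 1.975 tcp [0.5487 0.0529 0.1208] a 0.066 F [-0.1 -0.6  0.1] grip 42.8
[-0.014, 0.002, 0.464] [-0.001, -0.002, 0.004] n 2
```

View pics/s1a.png

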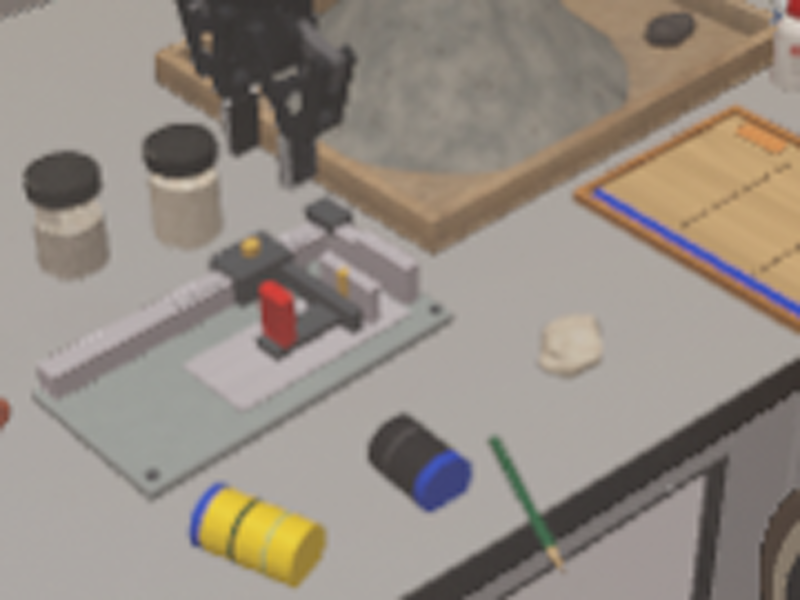

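The gripper is above the caliper with the fingers open around the tab's line. The red tab's top is at crop (278,288). I'll check that point against the caliper frame.

```bash
python3 - <<'E'
from plan import *
s=load('s1'); f=lambda u:(np.array(u)+.5)/(40/9)-.5+np.array([190,160])
c,sn=np.cos(CAL[2]),np.sin(CAL[2])
for n,u,z in(('tabtop',[278,288],.058),('front corner',[150,497],.010),('right corner',[452,317],.010),('beam end top-left',[38,376],.032)):
    d=at(s,[f(u)],z)[0][:2]-CAL[:2]; print(n,round(c*d[0]+sn*d[1],4),round(-sn*d[0]+c*d[1],4))
E
```

```text
tabtop 0.0029 -0.0134
front corner -0.0497 0.1266
right corner -0.047 -0.1136
beam end top-left 0.0614 0.1273
```

{"name": "apply_moves", "arguments": {"rows": [[[-0.014, 0.002, 0.464], [0, 0, 0], 0], [[-0.014, 0.002, 0.464], [0, 0, 0], 0], [[-0.014, 0.002, 0.464], [0, 0, 0], 0], [[-0.014, 0.002, 0.464], [0, 0, 0], 0], [[-0.014, 0.002, 0.464], [0, 0, 0], -1], [[-0.014, 0.002, 0.464], [0, 0, 0], -1], [[-0.014, 0.002, 0.464], [0, 0, 0], -1], [[-0.014, 0.002, 0.464], [0, 0, 0], -1]], "newtons": 25}}

```text
t: 3.08
tcp_pos: [0.5518, 0.0483, 0.0301]
ee_rot: [0.001, 0.684, 0.729, 0.001]
wrist_force: [-0.6, 1.8, 7.6]
grip_width: 0.235
grasp_force: 24.8
```

```bash
python3 - <<'E'
from plan import *
plan([calp(0,54,28)])
E
```

```text
t 3.075 tcp [0.5518 0.0483 0.0301] a 0.063 F [-0.6  1.8  7.6] grip 19.9
[0.355, -0.012, 0.011] [0.006, -0.001, -0.001] n 2
```

{"name": "apply_moves", "arguments": {"rows": [[[0.1, 0.012, -0.01], [0, 0, 0], -1], [[0.2, 0.012, -0.01], [0, 0, 0], -1], [[0.3, 0.012, -0.01], [0, 0, 0], -1], [[0.35, 0.012, -0.01], [0, 0, 0], -1], [[0.35, 0.012, -0.01], [0, 0, 0], -1], [[0.35, 0.012, -0.01], [0, 0, 0], 0], [[0.35, 0.012, -0.01], [0, 0, 0], 0], [[0.35, 0.012, -0.01], [0, 0, 0], 0], [[0.35, 0.012, -0.5], [0, 0, 0], 0.3], [[0.35, 0.012, -0.5], [0, 0, 0], 0.3], [[0.35, 0.012, -0.5], [0, 0, 0], 0.3]]}}

```text
t: 4.45
tcp_pos: [0.5516, 0.1182, 0.132]
ee_rot: [0.003, 0.684, 0.729, 0.003]
wrist_force: [0.5, 0.1, 0.7]
grip_width: 0.65
grasp_force: 0.0
```

```bash
python3 - <<'E'
from plan import *
t=snap('top','top2'); s=snap('scene','s2')
plan([(.4105,.0533,.12,1.55),(.4105,.0533,.005,1.55)])
cv2.imwrite('pics/s2a.png',cv2.resize(s['image'][:,:,::-1][190:295,190:330],(800,600),interpolation=2))
p,f=plug([s],'black',[.4105,.0533,1.55]); print(p,f)
E
```

```text
t 4.55 tcp [0.5479 0.1177 0.1279] a 0.063 F [ 0.5 -0.6 -1.2] grip 55.2
[-0.098, -0.248, 0.014] [0.0, 0.0, -0.997] n 3
[0.039, -0.264, 0.014] [0.0, 0.0, -0.997] n 3
[0.14, -0.177, 0.012] [0.0, 0.0, -0.846] n 3
[0.0, 0.0, 0.575] [0.0, -0.0, -0.0] n 2
[0.41317539 0.05604767 1.63530872] 0.3867784845362046
```

View pics/s2a.png

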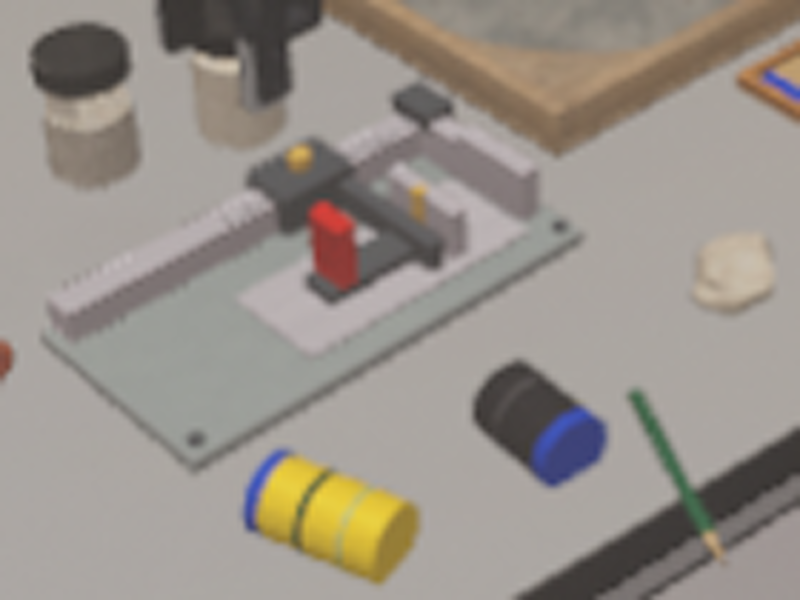

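The jaw hardly moved: the tab's top is now at crop (328,212). I'll measure how far it went.

```bash
python3 - <<'E'
from plan import *
s=load('s2'); f=lambda u:(np.array(u)+.5)/(40/7)-.5+np.array([190,190])
c,sn=np.cos(CAL[2]),np.sin(CAL[2])
for n,u,z in(('tabtop',[331,213],.058),('tabtop L',[313,208],.058),('tabtop R',[352,222],.058),('tab foot mid',[333,285],.022),('front corner',[195,468],.010),('right corner',[583,240],.010),('bed front',[315,352],.012),('bed back',[238,300],.012),('mjaw top R',[465,213],.042),('fjaw top front',[537,172],.044)):
    w=at(s,[f(u)],z)[0];d=w[:2]-CAL[:2]; print(n,w.round(3),round(c*d[0]+sn*d[1],4),round(-sn*d[0]+c*d[1],4))
E
```

```text
tabtop [0.551 0.068 0.058] 0.003 0.0027
tabtop L [0.56  0.072 0.058] 0.0119 0.0066
tabtop R [0.539 0.064 0.058] -0.0093 -0.0002
tab foot mid [0.544 0.075 0.022] -0.004 0.0098
front corner [0.49  0.188 0.01 ] -0.0505 0.1261
right corner [ 0.506 -0.05   0.01 ] -0.0497 -0.1121
bed front [0.519 0.103 0.012] -0.0271 0.0397
bed back [0.574 0.11  0.012] 0.0285 0.0435
mjaw top R [0.527 0.007 0.042] -0.0246 -0.057
fjaw top front [ 0.529 -0.04   0.044] -0.026 -0.1032
```

The jaw went about 16 mm, then the grip slipped. I'll grip again, harder, and slide more slowly.

```bash
python3 - <<'E'
from plan import *
plan([(.551,.069,.030,.0638)])
E
```

```text
t 4.55 tcp [0.5479 0.1177 0.1279] a 0.063 F [ 0.5 -0.6 -1.2] grip 55.2
[-0.244, -0.0, 0.49] [0.0, 0.0, -0.001] n 2
```

{"name": "apply_moves", "arguments": {"rows": [[[-0.244, 0, 0.1], [0, 0, 0], 0.1], [[-0.244, 0, 0.1], [0, 0, 0], 0.1], [[-0.244, 0, 0.49], [0, 0, 0], 0.1], [[-0.244, 0, 0.49], [0, 0, 0], 0.1], [[-0.244, 0, 0.49], [0, 0, 0], 0.1], [[-0.244, 0, 0.49], [0, 0, 0], -1], [[-0.244, 0, 0.49], [0, 0, 0], -1], [[-0.244, 0, 0.49], [0, 0, 0], -1], [[-0.244, 0, 0.49], [0, 0, 0], -1], [[-0.244, 0, 0.49], [0, 0, 0], -1]], "newtons": 70}}

```text
t: 5.8
tcp_pos: [0.552, 0.0694, 0.0309]
ee_rot: [0.0, 0.684, 0.729, 0.001]
wrist_force: [-1.2, -0.7, 4.9]
grip_width: 0.003
grasp_force: 2.5
```

{"name": "apply_moves", "arguments": {"rows": [[[0.03, 0, 0], [0, 0, 0], -1], [[0.06, 0, 0], [0, 0, 0], -1], [[0.09, 0, 0], [0, 0, 0], -1], [[0.12, 0, 0], [0, 0, 0], -1]]}}

```text
t: 6.3
tcp_pos: [0.5488, 0.0939, 0.0293]
ee_rot: [-0.001, 0.684, 0.729, -0.0]
wrist_force: [0.5, 0.1, -0.1]
grip_width: -0.003
grasp_force: 0.0
```

```bash
python3 - <<'E'
from plan import *
plan([])
s=snap('scene','s3')
cv2.imwrite('pics/s3a.png',cv2.resize(s['image'][:,:,::-1][150:270,190:350],(800,600),interpolation=2))
E
```

```text
t 6.3 tcp [0.5488 0.0939 0.0293] a 0.063 F [ 0.5  0.1 -0.1] grip -0.3
```

View pics/s3a.png

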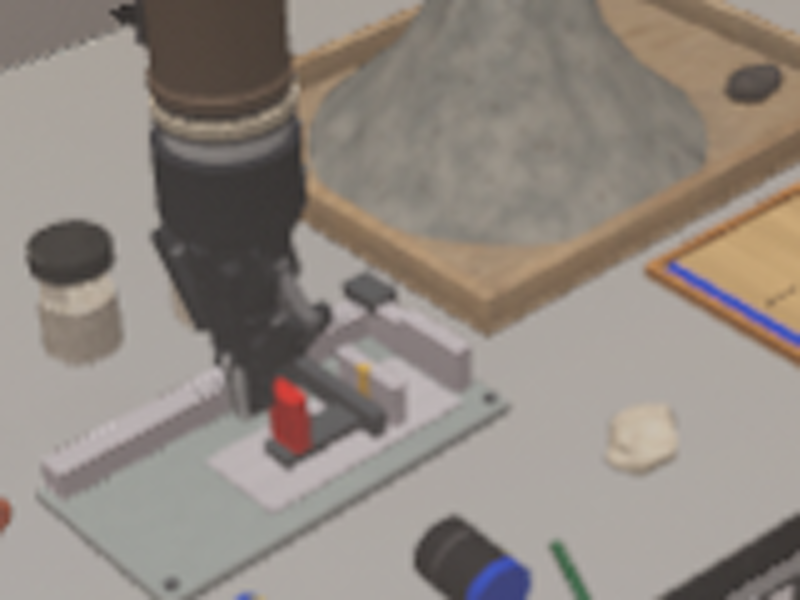

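The closed fingertips show at crop (243,408), behind the tab on the beam side, and the tab is still at (290,400). I'll check the camera calibration against the TCP.

```bash
python3 - <<'E'
from plan import *
s,p,R=pose(); 
for n,o,k in(('s3',(190,150),5),):
    c=load(n); print(((px(c,[p,p+[0,0,.02]])-o+.5)*k).round(), px(c,[p]))
t=load('s3')
f=lambda u:(np.array(u)+.5)/5-.5+np.array([190,150])
for u,z in(([287,386],.058),([290,450],.022),([243,410],.03)): print(at(t,[f(u)],z).round(4))
# top camera: red tab centroid in top0/top2 and plane intersections
for n in('top0','s1','s2','s3'):
    c=load(n); im=c['image'].astype(int); m=(im[...,0]>120)&(im[...,1]<70)&(im[...,2]<80)
    m=cv2.dilate(m.astype(np.uint8),np.ones((2,2))); k,l,st,ce=cv2.connectedComponentsWithStats(m)
    q=px(c,[[.55,.05,.05]])[0]
    for i in range(1,k):
        if st[i,4]>8 and np.hypot(*(ce[i]-q))<40: print(n,st[i],at(c,[ce[i]],.046).round(4))
E
```

```text
[[256. 450.]
 [253. 421.]] [[240.64590331 239.46178749]]
[[0.5522 0.0689 0.058 ]]
[[0.5437 0.0755 0.022 ]]
[[0.5808 0.081  0.03  ]]
top0 [241 204   5   7  34] [[0.5453 0.0494 0.046 ]]
s1 [248 223   9  16 106] [[0.5432 0.0585 0.046 ]]
s2 [244 225   9  16 109] [[0.5423 0.0728 0.046 ]]
s3 [245 225   8  17 104] [[0.5392 0.075  0.046 ]]
```

```bash
python3 - <<'E'
from plan import *
c=load('s1'); p=np.array([.5487,.0529,.1208]); y=np.array([np.cos(.066),np.sin(.066),0])
P=[p,p+y*.028,p-y*.028]; P+=[q+[0,0,.0187] for q in P]
print(((px(c,P)-(190,160)+.5)*40/9).round().tolist())
s=load('s3')['image'][:,:,::-1]
o=s.copy(); q=np.round(px(load('s3'),[r.read_state()['tcp_pos']])[0]).astype(int); o[q[1],q[0]]=(0,255,0)
t=snap('top','top3'); q2=px(t,[r.read_state()['tcp_pos']])[0]; print(q,q2)
a=cv2.resize(o[205:255,210:270],(480,400),interpolation=2); b=t['image'][:,:,::-1].copy(); q2=np.round(q2).astype(int); b[q2[1],q2[0]]=(0,255,0)
b=cv2.resize(b[170:230,190:286],(640,400),interpolation=2)
i=np.hstack([a,b]); cv2.imwrite('pics/d.png',cv2.resize(i,(800,286)))
E
```

```text
[[275.0, 208.0], [246.0, 188.0], [305.0, 227.0], [273.0, 181.0], [244.0, 162.0], [303.0, 201.0]]
[241 239] [227.82157466 206.91734641]
```

View pics/d.png

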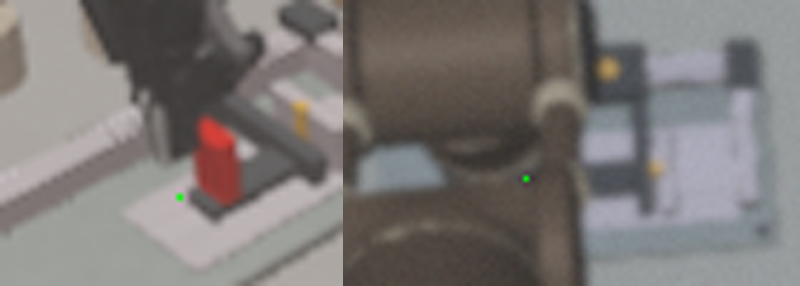

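The visible fingertips sit about 27 mm above the projected TCP. That also explains the fingers slipping over the tab's top, since they only grazed it at 58 mm. I'll probe the bed (z = 12 mm) with shut fingers to confirm.

{"name": "apply_moves", "arguments": {"rows": [[[0.04, 0, 0.0], [0, 0, 0], -1], [[0.04, 0, 0.07], [0, 0, 0], -1], [[0.04, 0, 0.07], [0, 0, 0], -1], [[0.04, 0, 0.07], [0, 0, 0], -1]]}}

```text
t: 6.9
tcp_pos: [0.5488, 0.1011, 0.0154]
ee_rot: [-0.0, 0.684, 0.729, -0.0]
wrist_force: [-0.0, 0.5, -0.6]
grip_width: -0.002
grasp_force: 0.0
```

{"name": "apply_moves", "arguments": {"rows": [[[0, 0, 0.01], [0, 0, 0], -1], [[0, 0, 0.02], [0, 0, 0], -1], [[0, 0, 0.02], [0, 0, 0], -1], [[0, 0, 0.02], [0, 0, 0], -1]]}}

```text
t: 7.4
tcp_pos: [0.5492, 0.1012, 0.0121]
ee_rot: [0.0, 0.684, 0.729, 0.0]
wrist_force: [-0.3, 0.6, -1.0]
grip_width: 0.004
grasp_force: 0.0
```

{"name": "apply_moves", "arguments": {"rows": [[[0, 0, 0.01], [0, 0, 0], -1], [[0, 0, 0.02], [0, 0, 0], -1], [[0, 0, 0.02], [0, 0, 0], -1], [[0, 0, 0.02], [0, 0, 0], -1]]}}

```text
t: 7.9
tcp_pos: [0.5491, 0.1012, 0.0079]
ee_rot: [-0.0, 0.684, 0.729, -0.0]
wrist_force: [0.3, 0.5, -0.0]
grip_width: 0.003
grasp_force: 0.0
```

```bash
python3 - <<'E'
from plan import *
plan([])
s=snap('scene','s4'); c=s
p=r.read_state()['tcp_pos']; print(px(c,[p,p+[0,0,.025]]).round(1).tolist())
a=cv2.resize(s['image'][:,:,::-1][195:265,195:285],(720,560),interpolation=2)
for q in px(c,[p,p+[0,0,.025]]): cv2.circle(a,tuple(int(v) for v in (q-[195,195]+.5)*8),3,(0,255,0),-1)
cv2.imwrite('pics/s4a.png',a)
E
```

```text
t 7.9 tcp [0.5491 0.1012 0.0079] a 0.064 F [ 0.3  0.5 -0. ] grip 0.2
[[239.1, 246.4], [238.4, 239.3]]
```

View pics/s4a.png

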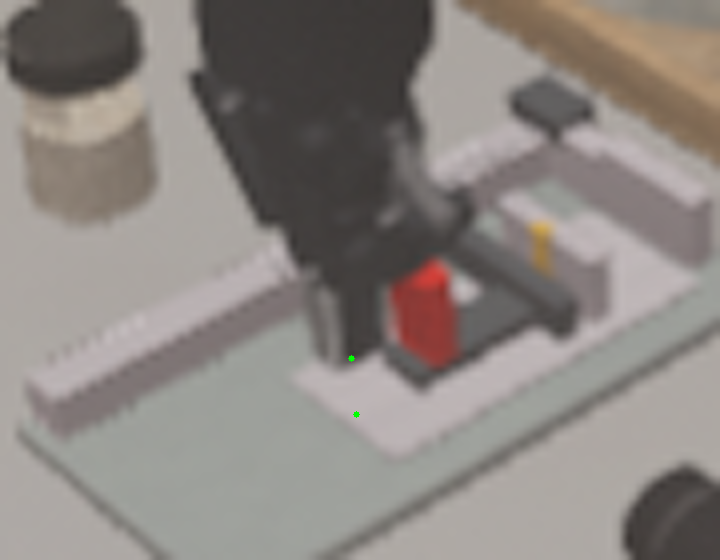

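Confirmed: no contact at TCP z = 0.008, and the tips sit about 25 mm above the reported TCP. I'll find the exact offset by touching the bed lightly.

{"name": "apply_moves", "arguments": {"rows": [[[0, 0, 0.04], [0, 0, 0], -1], [[0, 0, 0.07], [0, 0, 0], -1], [[0, 0, 0.08], [0, 0, 0], -1], [[0, 0, 0.09], [0, 0, 0], -1], [[0, 0, 0.1], [0, 0, 0], -1], [[0, 0, 0.105], [0, 0, 0], -1], [[0, 0, 0.11], [0, 0, 0], -1], [[0, 0, 0.11], [0, 0, 0], -1]]}}

```text
t: 8.95
tcp_pos: [0.5492, 0.1013, -0.014]
ee_rot: [-0.0, 0.684, 0.729, 0.0]
wrist_force: [0.8, 0.3, 0.6]
grip_width: -0.0
grasp_force: 0.0
```

{"name": "apply_moves", "arguments": {"rows": [[[0, 0, 0.005], [0, 0, 0], -1], [[0, 0, 0.01], [0, 0, 0], -1], [[0, 0, 0.01], [0, 0, 0], -1]]}}

```text
t: 9.32
tcp_pos: [0.5493, 0.1013, -0.0151]
ee_rot: [-0.0, 0.684, 0.729, -0.0]
wrist_force: [-2.0, -0.5, 6.3]
grip_width: -0.001
grasp_force: 3.2
```

{"name": "apply_moves", "arguments": {"rows": [[[0, 0, 0.005], [0, 0, 0], -1], [[0, 0, 0.01], [0, 0, 0], -1], [[0, 0, 0.01], [0, 0, 0], -1]]}}

```text
t: 9.7
tcp_pos: [0.5494, 0.1013, -0.0151]
ee_rot: [-0.0, 0.684, 0.729, -0.0]
wrist_force: [-6.5, -0.1, 18.7]
grip_width: 0.002
grasp_force: 9.5
```

The real fingertips are 27 mm above the reported TCP, since contact came at TCP −0.015 and the bed is at 0.012. I'll build that into the planner and redo the tab grasp.

{"name": "apply_moves", "arguments": {"rows": [[[0, 0, -0.3], [0, 0, 0], -1], [[0, 0, -0.45], [0, 0, 0], 0], [[0, 0, -0.45], [0, 0, 0], 0], [[0, 0, -0.45], [0, 0, 0], 0], [[0, 0, -0.45], [0, 0, 0], 0]]}}

```text
t: 10.32
tcp_pos: [0.5475, 0.1011, 0.0702]
ee_rot: [-0.001, 0.684, 0.729, -0.001]
wrist_force: [-0.2, -1.0, -0.3]
grip_width: 0.504
grasp_force: 0.0
```

```bash
sed -i 's/tgt=np.array(\[x,y,z\]);/tgt=np.array([x,y,z-.027]);/' plan.py; python3 - <<'E'
from plan import *
plan([(.549,.067,.075,.0638),(.549,.067,.029,.0638)])
E
```

```text
t 10.325 tcp [0.5475 0.1011 0.0702] a 0.064 F [-0.2 -1.  -0.3] grip 42.8
[-0.17, -0.003, 0.111] [-0.007, 0.0, -0.0] n 1
[-0.0, -0.0, 0.23] [0.0, -0.0, 0.0] n 1
```

{"name": "apply_moves", "arguments": {"rows": [[[-0.17, -0.003, 0.11], [0, 0, 0], 0], [[-0.17, -0.003, 0.11], [0, 0, 0], 0], [[-0.17, -0.003, 0.22], [0, 0, 0], 0], [[-0.17, -0.003, 0.34], [0, 0, 0], 0], [[-0.17, -0.003, 0.34], [0, 0, 0], 0], [[-0.17, -0.003, 0.34], [0, 0, 0], -1], [[-0.17, -0.003, 0.34], [0, 0, 0], -1], [[-0.17, -0.003, 0.34], [0, 0, 0], -1], [[-0.17, -0.003, 0.34], [0, 0, 0], -1]], "newtons": 30}}

```text
t: 11.45
tcp_pos: [0.5504, 0.0676, 0.0045]
ee_rot: [-0.0, 0.684, 0.729, -0.0]
wrist_force: [-4.6, 1.2, 3.3]
grip_width: 0.271
grasp_force: 31.2
```

```bash
python3 - <<'E'
from plan import *
plan([])
c=snap('scene','s5')
E
```

```text
t 11.45 tcp [0.5504 0.0676 0.0045] a 0.064 F [-4.6  1.2  3.3] grip 23.0
```

Now the grip reads 23 mm on the 24 mm tab. I'll slide it open.

{"name": "apply_moves", "arguments": {"rows": [[[0.06, 0.003, 0], [0, 0, 0], -1], [[0.12, 0.003, 0], [0, 0, 0], -1], [[0.18, 0.003, 0], [0, 0, 0], -1], [[0.24, 0.003, 0], [0, 0, 0], -1], [[0.27, 0.003, 0], [0, 0, 0], -1], [[0.27, 0.003, 0], [0, 0, 0], -1], [[0.27, 0.003, 0], [0, 0, 0], -1]]}}

```text
t: 12.38
tcp_pos: [0.5464, 0.121, 0.0045]
ee_rot: [-0.001, 0.684, 0.729, -0.001]
wrist_force: [-7.3, -0.6, 6.8]
grip_width: 0.277
grasp_force: 31.7
```

{"name": "apply_moves", "arguments": {"rows": [[[0, 0, 0], [0, 0, 0], 0], [[0, 0, 0], [0, 0, 0], 0], [[0, 0, 0], [0, 0, 0], 0], [[0, 0, -0.25], [0, 0, 0], 0], [[0, 0, -0.5], [0, 0, 0], 0.3], [[0, 0, -0.5], [0, 0, 0], 0.3]]}}

```text
t: 13.12
tcp_pos: [0.5529, 0.1219, 0.1092]
ee_rot: [0.004, 0.684, 0.729, 0.005]
wrist_force: [1.0, -0.6, -0.1]
grip_width: 0.649
grasp_force: 0.0
```

```bash
python3 - <<'E'
from plan import *
c=snap('scene','s6')
im=c['image'].astype(int); m=(im[...,0]>120)&(im[...,1]<70)&(im[...,2]<80)
m=cv2.dilate(m.astype(np.uint8),np.ones((2,2))); k,l,st,ce=cv2.connectedComponentsWithStats(m); q=px(c,[[.55,.1,.05]])[0]
for i in range(1,k):
  if st[i,4]>8 and np.hypot(*(ce[i]-q))<40: print(st[i],at(c,[ce[i]],.046).round(4))
plan([(.411,.0535,.12,1.55),(.411,.0535,.006,1.55)])
E
```

```text
[228 234   9  16 106] [[0.5377 0.1277 0.046 ]]
t 13.175 tcp [0.5505 0.1215 0.1065] a 0.064 F [-0.1 -0.3 -1.1] grip 55.5
[-0.104, -0.252, 0.022] [0.004, 0.003, -0.997] n 3
[0.036, -0.27, 0.023] [0.004, 0.003, -0.997] n 3
[0.141, -0.183, 0.02] [0.003, 0.002, -0.845] n 3
[0.0, 0.0, 0.57] [-0.0, -0.0, 0.0] n 2
```

{"name": "apply_moves", "arguments": {"rows": [[[-0.104, -0.252, 0.022], [0, 0, -0.997], 0.3], [[-0.104, -0.252, 0.022], [0, 0, -0.997], 0.3], [[-0.104, -0.252, 0.022], [0, 0, -0.997], 0.3], [[-0.104, -0.252, 0.022], [0, 0, -0.997], 0.3]]}}

```text
t: 13.68
tcp_pos: [0.4975, 0.097, 0.0979]
ee_rot: [-0.001, 0.474, 0.881, -0.001]
wrist_force: [1.2, 0.0, -0.3]
grip_width: 0.648
grasp_force: 0.0
```

{"name": "apply_moves", "arguments": {"rows": [[[0.036, -0.27, 0.023], [0, 0, -0.997], 0.3], [[0.036, -0.27, 0.023], [0, 0, -0.997], 0.3], [[0.036, -0.27, 0.023], [0, 0, -0.997], 0.3], [[0.036, -0.27, 0.023], [0, 0, -0.997], 0.3]]}}

```text
t: 14.18
tcp_pos: [0.4494, 0.0733, 0.0943]
ee_rot: [-0.001, 0.231, 0.973, -0.0]
wrist_force: [-0.0, 0.4, 0.3]
grip_width: 0.649
grasp_force: 0.0
```

{"name": "apply_moves", "arguments": {"rows": [[[0.141, -0.183, 0.02], [0, 0, -0.845], 0.3], [[0.141, -0.183, 0.02], [0, 0, -0.845], 0.3], [[0.141, -0.183, 0.02], [0, 0, -0.845], 0.3], [[0.141, -0.183, 0.02], [0, 0, -0.845], 0.3], [[0.141, -0.183, 0.02], [0, 0, -0.845], 0.3]]}}

```text
t: 14.8
tcp_pos: [0.4084, 0.0533, 0.0908]
ee_rot: [-0.0, 0.012, 1.0, -0.0]
wrist_force: [1.0, -0.3, 1.2]
grip_width: 0.655
grasp_force: 0.0
```

```bash
python3 - <<'E'
from plan import *
plan([(.411,.0535,.006,1.55)])
E
```

```text
t 14.8 tcp [0.4084 0.0533 0.0908] a 1.548 F [ 1.  -0.3  1.2] grip 55.6
[-0.013, 0.001, 0.559] [-0.0, -0.001, -0.004] n 2
```

{"name": "apply_moves", "arguments": {"rows": [[[-0.013, 0, 0.28], [0, 0, 0], 0.3], [[-0.013, 0, 0.5], [0, 0, 0], 0.3], [[-0.013, 0, 0.56], [0, 0, 0], 0.3], [[-0.013, 0, 0.56], [0, 0, 0], 0.3], [[-0.013, 0, 0.56], [0, 0, 0], -1], [[-0.013, 0, 0.56], [0, 0, 0], -1], [[-0.013, 0, 0.56], [0, 0, 0], -1], [[-0.013, 0, 0.56], [0, 0, 0], -1]], "newtons": 40}}

```text
t: 15.8
tcp_pos: [0.4131, 0.0533, -0.0193]
ee_rot: [0.002, 0.01, 1.0, 0.0]
wrist_force: [0.0, 0.5, 6.2]
grip_width: 0.434
grasp_force: 40.6
```

{"name": "apply_moves", "arguments": {"rows": [[[0, 0, -0.15], [0, 0, 0], -1], [[0, 0, -0.35], [0, 0, 0], -1], [[0, 0, -0.55], [0, 0, 0], -1], [[0, 0, -0.55], [0, 0, 0], -1], [[0, 0, -0.55], [0, 0, 0], -1]]}}

```text
t: 16.42
tcp_pos: [0.4102, 0.0532, 0.0886]
ee_rot: [-0.0, 0.01, 1.0, 0.0]
wrist_force: [-0.4, -0.4, -0.9]
grip_width: 0.431
grasp_force: 40.6
```

```bash
python3 - <<'E'
from plan import *
# centre of plug in caliper y: jaws at -100 and ~-10
plan([calp(1,-62,110),calp(1,-62,30)])
c=snap('scene','s7'); cv2.imwrite('pics/s7a.png',cv2.resize(c['image'][:,:,::-1][170:290,210:370],(800,600),interpolation=2))
E
```

```text
t 16.425 tcp [0.4102 0.0532 0.0886] a 1.55 F [-0.4 -0.4 -0.9] grip 36.6
[-0.253, -0.082, 0.01] [-0.0, -0.0, 0.997] n 3
[-0.26, 0.055, 0.01] [-0.0, -0.0, 0.997] n 3
[-0.168, 0.15, 0.008] [-0.0, -0.0, 0.845] n 3
[0.0, 0.0, 0.4] [0.0, 0.0, -0.0] n 2
```

View pics/s7a.png

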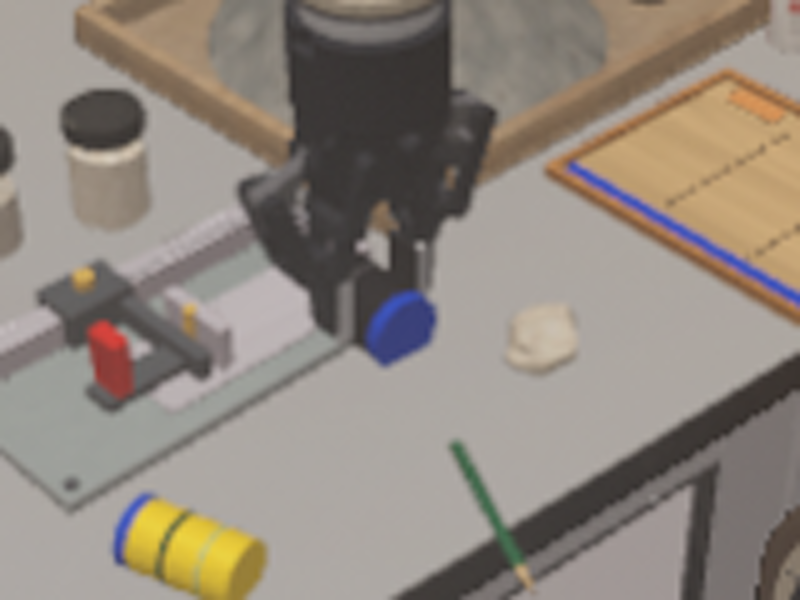

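The black plug is held with its blue end toward the robot, and the jaw is well open. I'm carrying it to the caliper.

{"name": "apply_moves", "arguments": {"rows": [[[-0.253, -0.082, 0.01], [0, 0, 0.997], -1], [[-0.253, -0.082, 0.01], [0, 0, 0.997], -1], [[-0.253, -0.082, 0.01], [0, 0, 0.997], -1], [[-0.253, -0.082, 0.01], [0, 0, 0.997], -1]]}}

```text
t: 16.98
tcp_pos: [0.4594, 0.0357, 0.085]
ee_rot: [-0.002, 0.267, 0.964, -0.001]
wrist_force: [0.2, 0.0, -0.9]
grip_width: 0.431
grasp_force: 40.6
```

{"name": "apply_moves", "arguments": {"rows": [[[-0.26, 0.055, 0.01], [0, 0, 0.997], -1], [[-0.26, 0.055, 0.01], [0, 0, 0.997], -1], [[-0.26, 0.055, 0.01], [0, 0, 0.997], -1], [[-0.26, 0.055, 0.01], [0, 0, 0.997], -1]]}}

```text
t: 17.48
tcp_pos: [0.5104, 0.0184, 0.0838]
ee_rot: [-0.001, 0.506, 0.863, -0.001]
wrist_force: [0.5, 0.6, -1.9]
grip_width: 0.432
grasp_force: 40.6
```

{"name": "apply_moves", "arguments": {"rows": [[[-0.168, 0.15, 0.008], [0, 0, 0.845], -1], [[-0.168, 0.15, 0.008], [0, 0, 0.845], -1], [[-0.168, 0.15, 0.008], [0, 0, 0.845], -1], [[-0.168, 0.15, 0.008], [0, 0, 0.845], -1], [[-0.168, 0.15, 0.008], [0, 0, 0.845], -1], [[-0.168, 0.15, 0.008], [0, 0, 0.845], -1]]}}

```text
t: 18.23
tcp_pos: [0.5538, 0.0036, 0.0833]
ee_rot: [-0.0, 0.684, 0.73, -0.0]
wrist_force: [0.0, -0.2, -0.9]
grip_width: 0.435
grasp_force: 40.6
```

```bash
python3 - <<'E'
from plan import *
plan([calp(1,-62,40),calp(1,-62,20.5)])
E
```

```text
t 18.225 tcp [0.5538 0.0036 0.0833] a 0.065 F [ 0.  -0.2 -0.9] grip 37.0
[-0.001, -0.003, 0.352] [-0.0, 0.0, 0.003] n 2
[-0.0, 0.0, 0.097] [-0.0, -0.0, 0.0] n 1
```

{"name": "apply_moves", "arguments": {"rows": [[[0, -0.003, 0.2], [0, 0, 0], -1], [[0, -0.003, 0.35], [0, 0, 0], -1], [[0, -0.003, 0.4], [0, 0, 0], -1], [[0, -0.003, 0.43], [0, 0, 0], -1], [[0, -0.003, 0.45], [0, 0, 0], -1], [[0, -0.003, 0.45], [0, 0, 0], -1]]}}

```text
t: 18.98
tcp_pos: [0.5541, 0.0034, -0.006]
ee_rot: [0.0, 0.684, 0.729, 0.0]
wrist_force: [0.2, -0.4, -1.4]
grip_width: 0.432
grasp_force: 40.6
```

```bash
python3 - <<'E'
from plan import *
plan([calp(1,-62,20.0)])
E
```

```text
t 18.975 tcp [ 0.5541  0.0034 -0.006 ] a 0.064 F [ 0.2 -0.4 -1.4] grip 36.7
[-0.0, -0.004, 0.005] [0.002, 0.0, 0.0] n 1
```

{"name": "apply_moves", "arguments": {"rows": [[[0, 0, 0.005], [0, 0, 0], -1], [[0, 0, 0.01], [0, 0, 0], -1], [[0, 0, 0.01], [0, 0, 0], -0.05], [[0, 0, 0.01], [0, 0, 0], 0.1], [[0, 0, 0.01], [0, 0, 0], 0.25], [[0, 0, 0.01], [0, 0, 0], 0.25], [[0, 0, -0.1], [0, 0, 0], 0.25], [[0, 0, -0.3], [0, 0, 0], 0.25], [[0, 0, -0.48], [0, 0, 0], 0.25], [[0, 0, -0.48], [0, 0, 0], 0.25]]}}

```text
t: 20.23
tcp_pos: [0.5567, 0.0032, 0.0929]
ee_rot: [0.003, 0.684, 0.729, 0.002]
wrist_force: [-0.4, -0.7, -0.3]
grip_width: 0.624
grasp_force: 0.0
```

```bash
cat > look.py <<'E'
from plan import *
def calrel(p): # pose in caliper frame mm
    c,s=np.cos(CAL[2]),np.sin(CAL[2]); d=np.array(p[:2])-CAL[:2]
    return np.round([1000*(c*d[0]+s*d[1]),1000*(-s*d[0]+c*d[1]),np.degrees(p[2]-CAL[2])],1)
E
python3 - <<'E'
from look import *
plan([calp(1,56,85),calp(1,56,29)])
s=snap('scene','s8')
for dy in(0,.01): 
    p,f=plug([s],'black',[*calp(1,-62+dy*500,0)[:2],.064],.012); print(calrel(p),f)
p,f=plug([s],'orange',[.513,.328,-1.68]);print(p,f)
p,f=plug([s],'green',[.382,.263,2.05]);print(p,f)
E
```

```text
t 20.225 tcp [0.5567 0.0032 0.0929] a 0.064 F [-0.4 -0.7 -0.3] grip 53.0
[0.592, -0.019, 0.174] [0.015, 0.002, 0.0] n 2
[0.0, -0.0, 0.28] [0.0, 0.0, 0.0] n 1
[ 13.6 -71.4  -0.5] 0.3025275293769862
[ 14.4 -70.5   0.6] 0.30730899466205325
[ 0.51362662  0.32824543 -1.67658669] 0.3429617961321668
[0.38323021 0.26468314 2.1126456 ] 0.2488843067561624
```

{"name": "apply_moves", "arguments": {"rows": [[[0.592, -0.019, 0.17], [0, 0, 0], 0], [[0.592, -0.019, 0.17], [0, 0, 0], 0], [[0.592, -0.019, 0.17], [0, 0, 0], 0], [[0.592, -0.019, 0.3], [0, 0, 0], 0], [[0.592, -0.019, 0.45], [0, 0, 0], 0], [[0.592, -0.019, 0.45], [0, 0, 0], 0]]}}

```text
t: 21.02
tcp_pos: [0.5382, 0.12, -0.0039]
ee_rot: [-0.002, 0.684, 0.729, -0.003]
wrist_force: [-0.1, -0.6, 0.4]
grip_width: 0.502
grasp_force: 0.0
```

{"name": "apply_moves", "arguments": {"rows": [[[0, 0, 0], [0, 0, 0], -1], [[0, 0, 0], [0, 0, 0], -1], [[0, 0, 0], [0, 0, 0], -1], [[0, 0, 0], [0, 0, 0], -1], [[-0.05, 0, 0], [0, 0, 0], -1], [[-0.1, 0, 0], [0, 0, 0], -1], [[-0.13, 0, 0], [0, 0, 0], -1], [[-0.13, 0, 0], [0, 0, 0], -1], [[-0.13, 0, 0], [0, 0, 0], -1]], "newtons": 30}}

```text
t: 22.15
tcp_pos: [0.5487, 0.0952, 0.0003]
ee_rot: [0.003, 0.684, 0.729, 0.004]
wrist_force: [10.7, 0.6, -14.2]
grip_width: 0.273
grasp_force: 33.5
```

```bash
python3 - <<'E'
from look import *
plan([]); s,p,R=pose(); print(calrel([*p[:2],CAL[2]]))
s=snap('scene','s9')
a=s['image'][:,:,::-1][190:265,200:300]; cv2.imwrite('pics/s9a.png',cv2.resize(a,(800,600),interpolation=2))
E
```

```text
t 22.15 tcp [5.487e-01 9.520e-02 3.000e-04] a 0.063 F [ 10.7   0.6 -14.2] grip 23.2
[ 2.3 30.   0. ]
```

View pics/s9a.png

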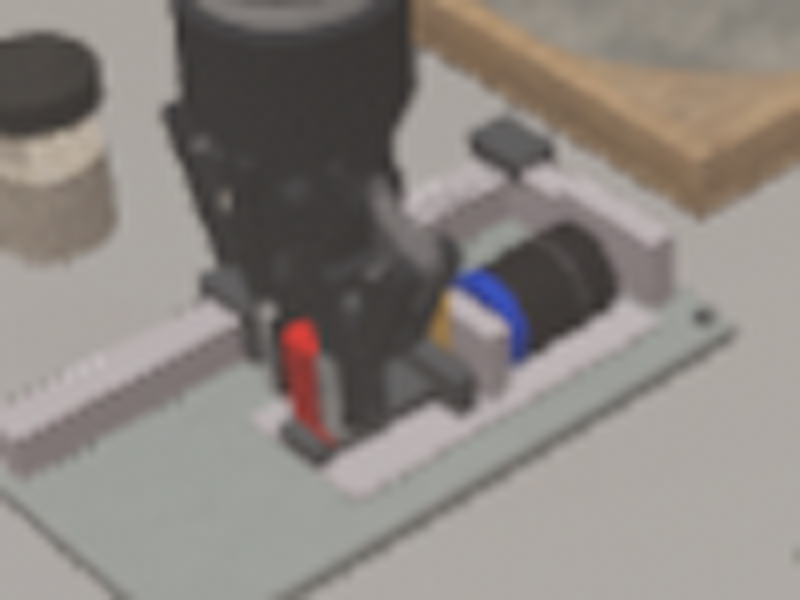

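The black plug lies flat, in line on the bed between the jaws, with its blue end at crop (500,310). There is a small gap on both sides. I'm advancing the jaw gently.

{"name": "apply_moves", "arguments": {"rows": [[[-0.015, 0, 0], [0, 0, 0], -1], [[-0.03, 0, 0], [0, 0, 0], -1], [[-0.04, 0, 0], [0, 0, 0], -1], [[-0.05, 0, 0], [0, 0, 0], -1]]}}

```text
t: 22.7
tcp_pos: [0.5493, 0.0864, 0.0003]
ee_rot: [0.003, 0.685, 0.729, 0.004]
wrist_force: [9.5, 5.2, -14.4]
grip_width: 0.275
grasp_force: 33.5
```

{"name": "apply_moves", "arguments": {"rows": [[[-0.01, 0, 0], [0, 0, 0], -1], [[-0.02, 0, 0], [0, 0, 0], -1]]}}

```text
t: 22.95
tcp_pos: [0.5496, 0.0824, 0.0003]
ee_rot: [0.003, 0.685, 0.729, 0.004]
wrist_force: [10.5, 5.3, -13.8]
grip_width: 0.274
grasp_force: 33.5
```

{"name": "apply_moves", "arguments": {"rows": [[[-0.01, 0, 0], [0, 0, 0], -1], [[-0.015, 0, 0], [0, 0, 0], -1]]}}

```text
t: 23.2
tcp_pos: [0.5498, 0.0795, 0.0004]
ee_rot: [0.003, 0.685, 0.729, 0.005]
wrist_force: [9.7, 6.5, -14.2]
grip_width: 0.274
grasp_force: 33.6
```

{"name": "apply_moves", "arguments": {"rows": [[[-0.005, 0, 0], [0, 0, 0], -1], [[-0.01, 0, 0], [0, 0, 0], -1]]}}

```text
t: 23.45
tcp_pos: [0.5499, 0.0784, 0.0004]
ee_rot: [0.003, 0.685, 0.729, 0.005]
wrist_force: [11.1, 8.3, -14.4]
grip_width: 0.273
grasp_force: 33.6
```

{"name": "apply_moves", "arguments": {"rows": [[[-0.005, 0, 0], [0, 0, 0], -1], [[-0.005, 0, 0], [0, 0, 0], -1]]}}

```text
t: 23.7
tcp_pos: [0.55, 0.0775, 0.0003]
ee_rot: [0.003, 0.685, 0.729, 0.005]
wrist_force: [11.5, 8.2, -13.0]
grip_width: 0.275
grasp_force: 33.6
```

{"name": "apply_moves", "arguments": {"rows": [[[0, 0, 0], [0, 0, 0], -1], [[0, 0, 0], [0, 0, 0], -1], [[0, 0, 0], [0, 0, 0], -1], [[0, 0, 0], [0, 0, 0], -1], [[0, 0, 0], [0, 0, 0], -1], [[0, 0, 0], [0, 0, 0], -1], [[0, 0, 0], [0, 0, 0], -1], [[0, 0, 0], [0, 0, 0], -1], [[0, 0, 0], [0, 0, 0], -1], [[0, 0, 0], [0, 0, 0], -1], [[0, 0, 0], [0, 0, 0], -1], [[0, 0, 0], [0, 0, 0], -1]]}}

```text
t: 25.2
tcp_pos: [0.55, 0.0775, 0.0004]
ee_rot: [0.003, 0.685, 0.729, 0.005]
wrist_force: [11.4, 8.3, -14.7]
grip_width: 0.272
grasp_force: 33.6
```

```bash
python3 - <<'E'
from look import *
plan([]); s,p,R=pose(); print(calrel([*p[:2],CAL[2]]))
s=snap('scene','s10')
p,f=plug([s],'black',[*calp(1,-74,0)[:2],.064],.012); print(calrel(p),f)
E
```

```text
t 25.2 tcp [5.50e-01 7.75e-02 4.00e-04] a 0.062 F [ 11.4   8.3 -14.7] grip 23.1
[ 2.4 12.3  0. ]
[ 15.2 -88.4 -38.2] 0.7915362358077125
```

{"name": "apply_moves", "arguments": {"rows": [[[-0.0025, 0, 0], [0, 0, 0], -1], [[-0.005, 0, 0], [0, 0, 0], -1], [[-0.005, 0, 0], [0, 0, 0], -1], [[-0.005, 0, 0], [0, 0, 0], -1]]}}

```text
t: 25.75
tcp_pos: [0.55, 0.0769, 0.0003]
ee_rot: [0.002, 0.685, 0.729, 0.005]
wrist_force: [10.8, 9.9, -14.2]
grip_width: 0.275
grasp_force: 33.6
```

```bash
python3 - <<'E'
from look import *
plan([]); s=snap('scene','s11')
im=s['image'][:,:,::-1][190:265,200:300]; im0=load('s9')['image'][:,:,::-1][190:265,200:300]
cv2.imwrite('pics/s11a.png',cv2.resize(im,(800,600),interpolation=2))
E
```

```text
t 25.75 tcp [5.50e-01 7.69e-02 3.00e-04] a 0.062 F [ 10.8   9.9 -14.2] grip 23.4
```

View pics/s11a.png

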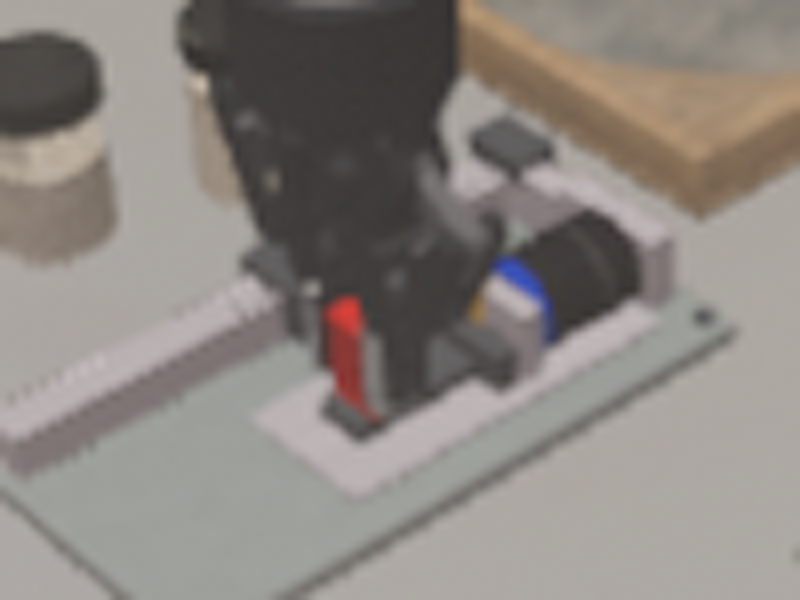

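The black plug is pinched between both jaws, with its ends at crop (545,310) and (640,275). The force rose by about 4 N, within the spring range. I'll hold a moment more, then open.

{"name": "apply_moves", "arguments": {"rows": [[[0, 0, 0], [0, 0, 0], -1], [[0, 0, 0], [0, 0, 0], -1], [[0, 0, 0], [0, 0, 0], -1], [[0, 0, 0], [0, 0, 0], -1], [[0, 0, 0], [0, 0, 0], -1], [[0, 0, 0], [0, 0, 0], -1], [[0, 0, 0], [0, 0, 0], -1], [[0, 0, 0], [0, 0, 0], -1], [[0.05, 0, 0], [0, 0, 0], -1], [[0.11, 0, 0], [0, 0, 0], -1], [[0.17, 0, 0], [0, 0, 0], -1], [[0.21, 0, 0], [0, 0, 0], -1], [[0.21, 0, 0], [0, 0, 0], -1], [[0.21, 0, 0], [0, 0, 0], -1]]}}

```text
t: 27.55
tcp_pos: [0.547, 0.1166, 0.0003]
ee_rot: [0.003, 0.684, 0.729, 0.004]
wrist_force: [9.7, 1.3, -13.2]
grip_width: 0.274
grasp_force: 33.5
```

{"name": "apply_moves", "arguments": {"rows": [[[0, 0, 0], [0, 0, 0], 0], [[0, 0, 0], [0, 0, 0], 0], [[0, 0, 0], [0, 0, 0], 0], [[0, 0, -0.25], [0, 0, 0], 0], [[0, 0, -0.45], [0, 0, 0], 0.25], [[0, 0, -0.45], [0, 0, 0], 0.25], [[0, 0, -0.45], [0, 0, 0], 0.25]]}}

```text
t: 28.42
tcp_pos: [0.5418, 0.1163, 0.0892]
ee_rot: [-0.0, 0.684, 0.729, -0.0]
wrist_force: [-0.9, -0.5, 0.6]
grip_width: 0.625
grasp_force: 0.0
```

```bash
python3 - <<'E'
from look import *
s=snap('scene','s12'); im=s['image']
# visible blue strip of plug
b=masks(im,'black')[1]; q=px(s,[calp(0,-55,30)[:3]])[0]
k,l,st,ce=cv2.connectedComponentsWithStats(b.astype(np.uint8))
for i in range(1,k):
    if st[i,4]>4 and np.hypot(*(ce[i]-q))<30: print(st[i],ce[i],calrel([*at(s,[ce[i]],.03)[0][:2],CAL[2]]))
for y in(-75,-65):
    p,f=plug([s],'black',[*calp(1,y,0)[:2],.064],.012); print(calrel(p),f)
plan([calp(1,-75,85),calp(1,-75,20)])
E
```

```text
[259 222  10  12  85] [263.67058824 227.30588235] [ -0.2 -50.6   0. ]
[ 15.6 -83.7  -2.4] 0.2818023343944217
[ 14.5 -83.1  -1.9] 0.2837091336022639
t 28.475 tcp [0.541  0.1162 0.0883] a 0.064 F [-0.6 -0.3 -0.3] grip 53.1
[-0.632, 0.025, 0.152] [-0.005, 0.0, -0.0] n 3
[0.0, 0.0, 0.325] [-0.0, -0.0, 0.0] n 2
```

{"name": "apply_moves", "arguments": {"rows": [[[-0.632, 0.025, 0.15], [0, 0, 0], 0.25], [[-0.632, 0.025, 0.15], [0, 0, 0], 0.25], [[-0.632, 0.025, 0.15], [0, 0, 0], 0.25], [[-0.632, 0.025, 0.15], [0, 0, 0], 0.25], [[-0.632, 0.025, 0.3], [0, 0, 0], 0.25], [[-0.632, 0.025, 0.42], [0, 0, 0], 0.25], [[-0.632, 0.025, 0.475], [0, 0, 0], 0.25], [[-0.632, 0.025, 0.475], [0, 0, 0], 0.25]]}}

```text
t: 29.48
tcp_pos: [0.5545, -0.0083, -0.0064]
ee_rot: [-0.001, 0.684, 0.73, -0.001]
wrist_force: [0.2, -0.2, 0.6]
grip_width: 0.624
grasp_force: 0.0
```

{"name": "apply_moves", "arguments": {"rows": [[[0, 0, 0], [0, 0, 0], -1], [[0, 0, 0], [0, 0, 0], -1], [[0, 0, 0], [0, 0, 0], -1], [[0, 0, 0], [0, 0, 0], -1], [[0, 0, -0.1], [0, 0, 0], -1], [[0, 0, -0.3], [0, 0, 0], -1], [[0, 0, -0.5], [0, 0, 0], -1], [[0, 0, -0.5], [0, 0, 0], -1]], "newtons": 40}}

```text
t: 30.48
tcp_pos: [0.5592, -0.0107, 0.0991]
ee_rot: [0.004, 0.684, 0.729, 0.002]
wrist_force: [1.0, 0.3, -1.1]
grip_width: 0.432
grasp_force: 40.7
```

```bash
python3 - <<'E'
from look import *
plan([trayp(0,0,100),trayp(0,0,30),trayp(0,0,13.5)])
E
```

```text
t 30.475 tcp [ 0.5592 -0.0107  0.0991] a 0.064 F [ 1.   0.3 -1.1] grip 36.7
[-0.995, -0.418, 0.089] [0.012, 0.003, 0.032] n 4
[-0.448, -0.179, 0.04] [0.005, 0.002, 0.015] n 2
[0.0, 0.0, 0.35] [-0.0, 0.0, 0.0] n 2
[-0.0, -0.0, 0.082] [0.0, -0.0, 0.0] n 1
```

{"name": "apply_moves", "arguments": {"rows": [[[-0.995, -0.418, 0.089], [0, 0, 0.03], -1], [[-0.995, -0.418, 0.089], [0, 0, 0.03], -1], [[-0.995, -0.418, 0.089], [0, 0, 0.03], -1], [[-0.995, -0.418, 0.089], [0, 0, 0.03], -1], [[-0.995, -0.418, 0.089], [0, 0, 0.03], -1]]}}

```text
t: 31.1
tcp_pos: [0.4825, -0.2152, 0.0755]
ee_rot: [-0.001, 0.691, 0.723, -0.001]
wrist_force: [-0.0, 0.3, -2.1]
grip_width: 0.432
grasp_force: 40.7
```

{"name": "apply_moves", "arguments": {"rows": [[[-0.448, -0.179, 0.04], [0, 0, 0.015], -1], [[-0.448, -0.179, 0.04], [0, 0, 0.015], -1], [[-0.448, -0.179, 0.04], [0, 0, 0.015], -1], [[-0.448, -0.179, 0.04], [0, 0, 0.015], -1], [[-0.448, -0.179, 0.04], [0, 0, 0.015], -1]]}}

```text
t: 31.72
tcp_pos: [0.4534, -0.3031, 0.0684]
ee_rot: [-0.0, 0.692, 0.722, 0.0]
wrist_force: [-0.4, 0.2, -1.8]
grip_width: 0.429
grasp_force: 40.7
```

```bash
python3 - <<'E'
from look import *
plan([trayp(0,0,30),trayp(0,0,14)])
t=snap('top','top4'); s=snap('scene','s13')
# recheck tray by stripe/tags in scene: predicted vs measured blue stripe centroid, tag centroids
A=np.array
for c,n in((t,'top'),(s,'scene')):
    im=c['image'].astype(int); R,G,B=im[...,0],im[...,1],im[...,2]
    for nm,m,P in(('orange',(R>B*1.6)&(R>150)&(G<R*.72),(70,-70,7)),('green',(G>R*1.3)&(G>B*1.2),(-70,-70,7)),('black',im.max(2)<70,(0,-70,7))):
        q=px(c,T(TRAY,[P]))[0]; k,l,st,ce=cv2.connectedComponentsWithStats(m.astype(np.uint8))
        for i in range(1,k):
            if 6<st[i,4]<200 and np.hypot(*(ce[i]-q))<10: print(n,nm,st[i,4],(ce[i]-q).round(1), 1000*(at(c,[ce[i]],.007)-T(TRAY,[P]))[0,:2])
E
```

```text
t 31.725 tcp [ 0.4534 -0.3031  0.0684] a 0.042 F [-0.4  0.2 -1.8] grip 36.5
[-0.015, 0.017, 0.327] [-0.001, -0.001, 0.005] n 2
[0.0, -0.0, 0.08] [0.0, 0.0, 0.0] n 1
top black 186 [-2.5 -2. ] [5.90129993 6.84928614]
```

{"name": "apply_moves", "arguments": {"rows": [[[-0.015, 0.017, 0.2], [0, 0, 0], -1], [[-0.015, 0.017, 0.3], [0, 0, 0], -1], [[-0.015, 0.017, 0.36], [0, 0, 0], -1], [[-0.015, 0.017, 0.39], [0, 0, 0], -1], [[-0.015, 0.017, 0.405], [0, 0, 0], -1], [[-0.015, 0.017, 0.405], [0, 0, 0], -1]]}}

```text
t: 32.58
tcp_pos: [0.4572, -0.3078, -0.0119]
ee_rot: [0.001, 0.693, 0.721, 0.0]
wrist_force: [0.4, 0.3, -1.6]
grip_width: 0.429
grasp_force: 40.6
```

```bash
python3 - <<'E'
from look import *
plan([trayp(0,0,13)])
for n in('scene0','s1'):
    c=load(n); im=c['image'].astype(int); R,G,B=im[...,0],im[...,1],im[...,2]
    for nm,m,P in(('orange',(R>200)&(G<R*.78)&(B<R*.6),(70,-70,7)),('green',(G>R*1.2)&(G>B*1.1),(-70,-70,7)),('black',im.max(2)<80,(0,-70,7)),('stripe',(B>R*1.5)&(B>90),(0,80,7))):
        q=px(c,T(TRAY,[P]))[0]; k,l,st,ce=cv2.connectedComponentsWithStats(m.astype(np.uint8))
        for i in range(1,k):
            if 6<st[i,4]<400 and np.hypot(*(ce[i]-q))<12: print(n,nm,st[i,4], (1000*(at(c,[ce[i]],.007)-T(TRAY,[P]))[0,:2]).round(1))
E
```

```text
t 32.575 tcp [ 0.4572 -0.3078 -0.0119] a 0.04 F [ 0.4  0.3 -1.6] grip 36.5
[0.01, -0.0, 0.01] [0.001, 0.001, 0.002] n 1
scene0 orange 19 [1.6 3.8]
scene0 green 28 [1.8 4.3]
scene0 black 25 [-0.4  3. ]
scene0 stripe 87 [-9.6 -2.9]
s1 orange 23 [0.3 4.6]
s1 stripe 89 [-10.3  -2.9]
```

{"name": "apply_moves", "arguments": {"rows": [[[0.018, 0, 0], [0, 0, 0], -1], [[0.018, 0, 0.01], [0, 0, 0], -1], [[0.018, 0, 0.012], [0, 0, 0], -1], [[0.018, 0, 0.012], [0, 0, 0], -0.05], [[0.018, 0, 0.012], [0, 0, 0], 0.1], [[0.018, 0, 0.012], [0, 0, 0], 0.25], [[0.018, 0, 0.012], [0, 0, 0], 0.25], [[0.018, 0, -0.1], [0, 0, 0], 0.25], [[0.018, 0, -0.3], [0, 0, 0], 0.25], [[0.018, 0, -0.6], [0, 0, 0], 0.25], [[0.018, 0, -0.6], [0, 0, 0], 0.25]]}}

```text
t: 33.95
tcp_pos: [0.4607, -0.3071, 0.1133]
ee_rot: [0.006, 0.693, 0.721, 0.001]
wrist_force: [1.8, -0.8, 0.3]
grip_width: 0.625
grasp_force: 0.0
```

```bash
cat >> look.py <<'E'
def trel(p):
    c,s=np.cos(TRAY[2]),np.sin(TRAY[2]); d=np.array(p[:2])-TRAY[:2]
    return np.round([1000*(c*d[0]+s*d[1]),1000*(-s*d[0]+c*d[1]),np.degrees(p[2]-TRAY[2])],1)
E
python3 - <<'E'
from look import *
s=snap('scene','s14')
p,f=plug([s],'black',[*TRAY[:2],.04],.004); print('black in tray',trel(p),f)
o,f=plug([s],'orange',[.513,.328,-1.68]);print(o,f)
g,f=plug([s],'green',[.383,.2645,2.05]);print(g,f)
plan([(.45,-.05,.14,-.4),(.5125,.3275,.12,-1.68)])
E
```

```text
black in tray [ 16.6  12.9 -52.4] 1.0746832818037855
[ 0.51376691  0.32833302 -1.66498234] 0.33844123157277217
[0.38413781 0.26298692 2.06201715] 0.2426918613085739
t 34.0 tcp [ 0.4586 -0.3055  0.1104] a 0.04 F [ 0.9  0.9 -1.6] grip 53.2
[0.995, 0.007, -0.014] [0.008, 0.004, 0.654] n 4
[0.267, -0.093, -0.003] [0.002, 0.001, 0.186] n 1
[0.758, -0.182, 0.041] [-0.0, 0.0, 0.997] n 3
[0.567, -0.536, 0.041] [-0.0, 0.0, 0.997] n 3
[0.101, -0.338, 0.018] [-0.0, 0.0, 0.451] n 2
```

{"name": "apply_moves", "arguments": {"rows": [[[0.995, 0.007, -0.014], [0, 0, 0.654], 0.25], [[0.995, 0.007, -0.014], [0, 0, 0.654], 0.25], [[0.995, 0.007, -0.014], [0, 0, 0.654], 0.25], [[0.995, 0.007, -0.014], [0, 0, 0.654], 0.25], [[0.995, 0.007, -0.014], [0, 0, 0.654], 0.25]]}}

```text
t: 34.62
tcp_pos: [0.4491, -0.1043, 0.1092]
ee_rot: [-0.001, 0.805, 0.594, -0.001]
wrist_force: [-0.2, -0.3, 0.6]
grip_width: 0.628
grasp_force: 0.0
```

```bash
python3 - <<'E'
from look import *
s=snap('scene','s15'); t=snap('top','top5')
for c,n in(([s],'scene'),([t],'top'),([s,t],'both')):
    p,f=plug(c,'black',[*TRAY[:2],.04],.004); print(n,trel(p),f)
plan([(.5125,.3275,.12,-1.69)])
E
```

```text
scene [ 4.9 -3.2  2.7] 0.45789111808469374
top [-2.3 -1.7 -1.7] 0.33306234709538207
both [ 1.7 -1.9 -2.5] 0.8186336337199712
t 34.725 tcp [ 0.45   -0.1059  0.1099] a -0.303 F [ 0.1  0.1 -0.3] grip 53.0
[0.813, -0.131, 0.031] [0.0, 0.001, 0.997] n 3
[0.64, -0.519, 0.032] [0.0, 0.001, 0.997] n 3
[0.195, -0.506, 0.021] [0.0, 0.0, 0.656] n 2
```

Black is filed within about 2 mm of the bay's middle. Now the orange plug.

{"name": "apply_moves", "arguments": {"rows": [[[0.813, -0.131, 0.03], [0, 0, 0.997], 0.3], [[0.813, -0.131, 0.03], [0, 0, 0.997], 0.3], [[0.813, -0.131, 0.03], [0, 0, 0.997], 0.3], [[0.813, -0.131, 0.03], [0, 0, 0.997], 0.3], [[0.813, -0.131, 0.03], [0, 0, 0.997], 0.3]]}}

```text
t: 35.35
tcp_pos: [0.474, 0.0574, 0.1041]
ee_rot: [0.0, 0.931, 0.365, -0.0]
wrist_force: [-0.3, 0.2, 0.4]
grip_width: 0.653
grasp_force: 0.0
```

{"name": "apply_moves", "arguments": {"rows": [[[0.64, -0.519, 0.03], [0, 0, 0.997], 0.3], [[0.64, -0.519, 0.03], [0, 0, 0.997], 0.3], [[0.64, -0.519, 0.03], [0, 0, 0.997], 0.3], [[0.64, -0.519, 0.03], [0, 0, 0.997], 0.3], [[0.64, -0.519, 0.03], [0, 0, 0.997], 0.3]]}}

```text
t: 35.98
tcp_pos: [0.497, 0.2195, 0.0979]
ee_rot: [0.001, 0.994, 0.112, -0.001]
wrist_force: [-0.4, 0.3, 0.7]
grip_width: 0.652
grasp_force: 0.0
```

{"name": "apply_moves", "arguments": {"rows": [[[0.195, -0.506, 0.02], [0, 0, 0.656], 0.3], [[0.195, -0.506, 0.02], [0, 0, 0.656], 0.3], [[0.195, -0.506, 0.02], [0, 0, 0.656], 0.3], [[0.195, -0.506, 0.02], [0, 0, 0.656], 0.3], [[0.195, -0.506, 0.02], [0, 0, 0.656], 0.3], [[0.195, -0.506, 0.02], [0, 0, 0.656], 0.3]]}}

```text
t: 36.72
tcp_pos: [0.5123, 0.3271, 0.0944]
ee_rot: [0.0, 0.998, -0.06, -0.0]
wrist_force: [0.2, 0.0, 0.0]
grip_width: 0.644
grasp_force: 0.0
```

```bash
python3 - <<'E'
from look import *
s=snap('scene','s16')
print(plug([s],'orange',[.513,.328,-1.68]))
plan([(.5128,.3275,.0075,-1.69)])
E
```

```text
(array([ 0.5141319 ,  0.32777525, -1.72712945]), np.float64(0.34149412290120584))
t 36.775 tcp [0.5124 0.3274 0.0945] a -1.691 F [ 0.5 -1.2 -0.7] grip 55.5
[0.002, -0.001, 0.57] [0.0, 0.0, -0.002] n 2
```

{"name": "apply_moves", "arguments": {"rows": [[[0.002, 0, 0.28], [0, 0, 0], 0.3], [[0.002, 0, 0.5], [0, 0, 0], 0.3], [[0.002, 0, 0.57], [0, 0, 0], 0.3], [[0.002, 0, 0.57], [0, 0, 0], 0.3], [[0.002, 0, 0.57], [0, 0, 0], -1], [[0.002, 0, 0.57], [0, 0, 0], -1], [[0.002, 0, 0.57], [0, 0, 0], -1], [[0.002, 0, 0.57], [0, 0, 0], -1]], "newtons": 40}}

```text
t: 37.78
tcp_pos: [0.5147, 0.3296, -0.0173]
ee_rot: [-0.001, 0.998, -0.059, 0.002]
wrist_force: [0.0, 0.3, 6.1]
grip_width: 0.434
grasp_force: 40.9
```

{"name": "apply_moves", "arguments": {"rows": [[[0, 0, -0.15], [0, 0, 0], -1], [[0, 0, -0.35], [0, 0, 0], -1], [[0, 0, -0.55], [0, 0, 0], -1], [[0, 0, -0.55], [0, 0, 0], -1], [[0, 0, -0.55], [0, 0, 0], -1]]}}

```text
t: 38.4
tcp_pos: [0.5118, 0.328, 0.0898]
ee_rot: [0.0, 0.998, -0.059, -0.001]
wrist_force: [-0.6, -0.2, -1.6]
grip_width: 0.433
grasp_force: 40.6
```

```bash
python3 - <<'E'
from look import *
plan([calp(1,-59,110),calp(1,-59,21)])
E
```

```text
t 38.4 tcp [0.5118 0.328  0.0898] a -1.69 F [-0.6 -0.2 -1.6] grip 36.8
[0.118, 0.468, 0.01] [-0.0, 0.001, -0.997] n 3
[-0.131, 0.464, 0.01] [-0.0, 0.001, -0.997] n 3
[-0.345, 0.337, 0.01] [-0.0, 0.001, -0.997] n 3
[-0.168, 0.043, 0.004] [-0.0, 0.0, -0.359] n 2
[0.0, 0.0, 0.445] [0.0, -0.0, 0.0] n 2
```

{"name": "apply_moves", "arguments": {"rows": [[[0.118, 0.468, 0.01], [0, 0, -0.997], -1], [[0.118, 0.468, 0.01], [0, 0, -0.997], -1], [[0.118, 0.468, 0.01], [0, 0, -0.997], -1], [[0.118, 0.468, 0.01], [0, 0, -0.997], -1]]}}

```text
t: 38.9
tcp_pos: [0.5233, 0.2316, 0.0862]
ee_rot: [0.0, 0.98, 0.199, -0.002]
wrist_force: [0.3, 0.9, -1.1]
grip_width: 0.431
grasp_force: 40.7
```

{"name": "apply_moves", "arguments": {"rows": [[[-0.131, 0.464, 0.01], [0, 0, -0.997], -1], [[-0.131, 0.464, 0.01], [0, 0, -0.997], -1], [[-0.131, 0.464, 0.01], [0, 0, -0.997], -1], [[-0.131, 0.464, 0.01], [0, 0, -0.997], -1]]}}

```text
t: 39.4
tcp_pos: [0.5365, 0.137, 0.0853]
ee_rot: [-0.0, 0.896, 0.444, -0.001]
wrist_force: [0.0, -0.0, -1.1]
grip_width: 0.432
grasp_force: 40.8
```

{"name": "apply_moves", "arguments": {"rows": [[[-0.345, 0.337, 0.01], [0, 0, -0.997], -1], [[-0.345, 0.337, 0.01], [0, 0, -0.997], -1], [[-0.345, 0.337, 0.01], [0, 0, -0.997], -1], [[-0.345, 0.337, 0.01], [0, 0, -0.997], -1]]}}

```text
t: 39.9
tcp_pos: [0.5492, 0.0418, 0.0838]
ee_rot: [-0.0, 0.751, 0.66, -0.0]
wrist_force: [0.6, 1.0, -1.8]
grip_width: 0.432
grasp_force: 40.8
```

{"name": "apply_moves", "arguments": {"rows": [[[-0.168, 0.043, 0.004], [0, 0, -0.359], -1], [[-0.168, 0.043, 0.004], [0, 0, -0.359], -1], [[-0.168, 0.043, 0.004], [0, 0, -0.359], -1], [[-0.168, 0.043, 0.004], [0, 0, -0.359], -1], [[-0.168, 0.043, 0.004], [0, 0, -0.359], -1]]}}

```text
t: 40.52
tcp_pos: [0.5538, 0.0078, 0.0835]
ee_rot: [-0.0, 0.684, 0.729, -0.0]
wrist_force: [-0.9, -0.5, -0.6]
grip_width: 0.427
grasp_force: 40.8
```

```bash
python3 - <<'E'
from look import *
plan([calp(1,-59,22)])
E
```

```text
t 40.525 tcp [0.5538 0.0078 0.0835] a 0.064 F [-0.9 -0.5 -0.6] grip 36.3
[-0.007, -0.004, 0.443] [-0.0, -0.0, 0.001] n 2
```

{"name": "apply_moves", "arguments": {"rows": [[[-0.007, -0.004, 0.2], [0, 0, 0], -1], [[-0.007, -0.004, 0.35], [0, 0, 0], -1], [[-0.007, -0.004, 0.4], [0, 0, 0], -1], [[-0.007, -0.004, 0.43], [0, 0, 0], -1], [[-0.007, -0.004, 0.443], [0, 0, 0], -1], [[-0.007, -0.004, 0.443], [0, 0, 0], -1]]}}

```text
t: 41.28
tcp_pos: [0.5542, 0.0055, -0.0042]
ee_rot: [0.001, 0.684, 0.729, 0.001]
wrist_force: [0.7, 1.2, -0.5]
grip_width: 0.428
grasp_force: 40.8
```

{"name": "apply_moves", "arguments": {"rows": [[[0, 0, 0.005], [0, 0, 0], -1], [[0, 0, 0.007], [0, 0, 0], -1]]}}

```text
t: 41.52
tcp_pos: [0.5542, 0.0055, -0.0053]
ee_rot: [0.001, 0.684, 0.729, 0.0]
wrist_force: [-0.8, -0.2, 5.5]
grip_width: 0.433
grasp_force: 41.5
```

{"name": "apply_moves", "arguments": {"rows": [[[0, 0, 0], [0, 0, 0], -0.05], [[0, 0, 0], [0, 0, 0], 0.1], [[0, 0, 0], [0, 0, 0], 0.25], [[0, 0, 0], [0, 0, 0], 0.25], [[0, 0, -0.1], [0, 0, 0], 0.25], [[0, 0, -0.3], [0, 0, 0], 0.25], [[0, 0, -0.48], [0, 0, 0], 0.25], [[0, 0, -0.48], [0, 0, 0], 0.25]]}}

```text
t: 42.52
tcp_pos: [0.5574, 0.0053, 0.0947]
ee_rot: [0.004, 0.684, 0.729, 0.003]
wrist_force: [0.5, 0.0, -0.5]
grip_width: 0.625
grasp_force: 0.0
```

```bash
python3 - <<'E'
from look import *
s=snap('scene','s17'); im=s['image']
b=masks(im,'black')[1]; q=px(s,[calp(0,-35,30)[:3]])[0]
k,l,st,ce=cv2.connectedComponentsWithStats(b.astype(np.uint8))
for i in range(1,k):
    if st[i,4]>4 and np.hypot(*(ce[i]-q))<30: print(st[i],ce[i],calrel([*at(s,[ce[i]],.03)[0][:2],CAL[2]]))
print([(calrel(p),f) for p,f in [plug([s],'orange',[*calp(0,-59,0)[:2],.064],.012)]])
plan([(.548,.1166,.085,.0638),(.548,.1166,.029,.0638)])
E
```

```text
[255 225   9  11  68] [258.98529412 229.89705882] [ -0.2 -33.4   0. ]
[(array([ 16.3, -71.6,  -4. ]), np.float64(0.1890810497775672))]
t 42.575 tcp [0.5554 0.0055 0.0925] a 0.064 F [ 0.3  0.7 -0.2] grip 53.0
[0.557, -0.002, 0.172] [0.01, 0.001, 0.001] n 2
[-0.0, -0.0, 0.28] [-0.0, -0.0, 0.0] n 1
```

{"name": "apply_moves", "arguments": {"rows": [[[0.557, -0.002, 0.17], [0, 0, 0], 0], [[0.557, -0.002, 0.17], [0, 0, 0], 0], [[0.557, -0.002, 0.17], [0, 0, 0], 0], [[0.557, -0.002, 0.17], [0, 0, 0], 0], [[0.557, -0.002, 0.3], [0, 0, 0], 0], [[0.557, -0.002, 0.4], [0, 0, 0], 0], [[0.557, -0.002, 0.445], [0, 0, 0], 0], [[0.557, -0.002, 0.445], [0, 0, 0], 0], [[0.557, -0.002, 0.445], [0, 0, 0], 0]]}}

```text
t: 43.7
tcp_pos: [0.5465, 0.1166, 0.0012]
ee_rot: [0.0, 0.684, 0.729, 0.0]
wrist_force: [-0.3, -0.5, 0.7]
grip_width: 0.503
grasp_force: 0.0
```

{"name": "apply_moves", "arguments": {"rows": [[[0, 0, 0], [0, 0, 0], -1], [[0, 0, 0], [0, 0, 0], -1], [[0, 0, 0], [0, 0, 0], -1], [[0, 0, 0], [0, 0, 0], -1], [[-0.05, 0, 0], [0, 0, 0], -1], [[-0.08, 0, 0], [0, 0, 0], -1], [[-0.08, 0, 0], [0, 0, 0], -1]], "newtons": 30}}

```text
t: 44.58
tcp_pos: [0.548, 0.1009, 0.0015]
ee_rot: [0.001, 0.684, 0.729, 0.001]
wrist_force: [0.7, 1.2, 5.5]
grip_width: 0.278
grasp_force: 31.5
```

{"name": "apply_moves", "arguments": {"rows": [[[-0.015, 0, 0], [0, 0, 0], -1], [[-0.03, 0, 0], [0, 0, 0], -1], [[-0.045, 0, 0], [0, 0, 0], -1], [[-0.06, 0, 0], [0, 0, 0], -1], [[-0.06, 0, 0], [0, 0, 0], -1]]}}

```text
t: 45.2
tcp_pos: [0.5488, 0.0896, 0.0015]
ee_rot: [0.0, 0.684, 0.729, 0.001]
wrist_force: [0.9, 3.5, 6.1]
grip_width: 0.274
grasp_force: 31.5
```

{"name": "apply_moves", "arguments": {"rows": [[[-0.005, 0, 0], [0, 0, 0], -1], [[-0.01, 0, 0], [0, 0, 0], -1], [[-0.01, 0, 0], [0, 0, 0], -1]]}}

```text
t: 45.58
tcp_pos: [0.5489, 0.0879, 0.0015]
ee_rot: [0.0, 0.684, 0.729, 0.001]
wrist_force: [1.2, 4.1, 5.0]
grip_width: 0.274
grasp_force: 31.4
```

{"name": "apply_moves", "arguments": {"rows": [[[-0.005, 0, 0], [0, 0, 0], -1], [[-0.005, 0, 0], [0, 0, 0], -1], [[-0.005, 0, 0], [0, 0, 0], -1]]}}

```text
t: 45.95
tcp_pos: [0.549, 0.0875, 0.0015]
ee_rot: [-0.0, 0.684, 0.729, 0.002]
wrist_force: [0.3, 5.7, 5.0]
grip_width: 0.276
grasp_force: 31.5
```

Contact as expected near 0.088. I'm pressing about 2 mm further in 1 mm steps, then holding.

{"name": "apply_moves", "arguments": {"rows": [[[-0.005, 0, 0], [0, 0, 0], -1], [[-0.005, 0, 0], [0, 0, 0], -1], [[-0.005, 0, 0], [0, 0, 0], -1]]}}

```text
t: 46.32
tcp_pos: [0.549, 0.0869, 0.0015]
ee_rot: [-0.0, 0.684, 0.729, 0.002]
wrist_force: [0.4, 6.5, 4.3]
grip_width: 0.275
grasp_force: 31.4
```

{"name": "apply_moves", "arguments": {"rows": [[[-0.005, 0, 0], [0, 0, 0], -1], [[-0.005, 0, 0], [0, 0, 0], -1], [[-0.005, 0, 0], [0, 0, 0], -1]]}}

```text
t: 46.7
tcp_pos: [0.5491, 0.0861, 0.0015]
ee_rot: [-0.0, 0.684, 0.729, 0.002]
wrist_force: [0.4, 7.1, 5.3]
grip_width: 0.276
grasp_force: 31.4
```

{"name": "apply_moves", "arguments": {"rows": [[[-0.005, 0, 0], [0, 0, 0], -1], [[-0.005, 0, 0], [0, 0, 0], -1], [[-0.005, 0, 0], [0, 0, 0], -1]]}}

```text
t: 47.08
tcp_pos: [0.5492, 0.0853, 0.0015]
ee_rot: [-0.0, 0.684, 0.729, 0.002]
wrist_force: [0.4, 8.6, 4.8]
grip_width: 0.274
grasp_force: 31.4
```

{"name": "apply_moves", "arguments": {"rows": [[[0, 0, 0], [0, 0, 0], -1], [[0, 0, 0], [0, 0, 0], -1], [[0, 0, 0], [0, 0, 0], -1], [[0, 0, 0], [0, 0, 0], -1], [[0, 0, 0], [0, 0, 0], -1], [[0, 0, 0], [0, 0, 0], -1], [[0, 0, 0], [0, 0, 0], -1], [[0, 0, 0], [0, 0, 0], -1], [[0, 0, 0], [0, 0, 0], -1], [[0, 0, 0], [0, 0, 0], -1], [[0, 0, 0], [0, 0, 0], -1], [[0, 0, 0], [0, 0, 0], -1], [[0, 0, 0], [0, 0, 0], -1], [[0.05, 0, 0], [0, 0, 0], -1], [[0.11, 0, 0], [0, 0, 0], -1], [[0.17, 0, 0], [0, 0, 0], -1], [[0.205, 0, 0], [0, 0, 0], -1], [[0.205, 0, 0], [0, 0, 0], -1], [[0.205, 0, 0], [0, 0, 0], -1]]}}

```text
t: 49.45
tcp_pos: [0.5463, 0.124, 0.0015]
ee_rot: [0.0, 0.684, 0.73, 0.001]
wrist_force: [0.3, 1.1, 6.4]
grip_width: 0.274
grasp_force: 31.6
```

{"name": "apply_moves", "arguments": {"rows": [[[0, 0, 0], [0, 0, 0], 0], [[0, 0, 0], [0, 0, 0], 0], [[0, 0, 0], [0, 0, 0], 0], [[0, 0, -0.25], [0, 0, 0], 0], [[0, 0, -0.45], [0, 0, 0], 0.25], [[0, 0, -0.45], [0, 0, 0], 0.25], [[0, 0, -0.45], [0, 0, 0], 0.25]]}}

```text
t: 50.32
tcp_pos: [0.5446, 0.1236, 0.09]
ee_rot: [-0.0, 0.684, 0.729, -0.0]
wrist_force: [-0.3, -1.1, -0.7]
grip_width: 0.621
grasp_force: 0.0
```

```bash
python3 - <<'E'
from look import *
s=snap('scene','s18')
b=masks(s['image'],'black')[1]; q=px(s,[calp(0,-45,30)[:3]])[0]
k,l,st,ce=cv2.connectedComponentsWithStats(b.astype(np.uint8))
for i in range(1,k):
    if st[i,4]>4 and np.hypot(*(ce[i]-q))<30: print(st[i],ce[i],calrel([*at(s,[ce[i]],.03)[0][:2],CAL[2]]))
print(plug([s],'green',[.383,.2635,2.05]))
plan([calp(1,-71,85),calp(1,-71,21.5)])
E
```

```text
[257 223   9  12  70] [260.9 228.7] [  0.3 -40.8   0. ]
(array([0.38315086, 0.26472884, 2.11303994]), np.float64(0.24655519262800407))
t 50.375 tcp [0.5439 0.1235 0.0892] a 0.064 F [ 0.  -0.1 -0.2] grip 53.3
[-0.648, 0.009, 0.156] [-0.005, 0.0, 0.001] n 3
[0.0, 0.0, 0.318] [-0.0, -0.0, 0.0] n 2
```

{"name": "apply_moves", "arguments": {"rows": [[[-0.648, 0.009, 0.15], [0, 0, 0], 0.25], [[-0.648, 0.009, 0.15], [0, 0, 0], 0.25], [[-0.648, 0.009, 0.15], [0, 0, 0], 0.25], [[-0.648, 0.009, 0.15], [0, 0, 0], 0.25], [[-0.648, 0.009, 0.3], [0, 0, 0], 0.25], [[-0.648, 0.009, 0.42], [0, 0, 0], 0.25], [[-0.648, 0.009, 0.474], [0, 0, 0], 0.25], [[-0.648, 0.009, 0.474], [0, 0, 0], 0.25], [[-0.648, 0.009, 0.474], [0, 0, 0], 0.25]]}}

```text
t: 51.5
tcp_pos: [0.5564, -0.005, -0.0033]
ee_rot: [0.001, 0.684, 0.73, 0.001]
wrist_force: [-0.4, -0.3, -0.6]
grip_width: 0.623
grasp_force: 0.0
```

{"name": "apply_moves", "arguments": {"rows": [[[0, 0, 0], [0, 0, 0], -1], [[0, 0, 0], [0, 0, 0], -1], [[0, 0, 0], [0, 0, 0], -1], [[0, 0, 0], [0, 0, 0], -1], [[0, 0, -0.1], [0, 0, 0], -1], [[0, 0, -0.3], [0, 0, 0], -1], [[0, 0, -0.5], [0, 0, 0], -1], [[0, 0, -0.5], [0, 0, 0], -1], [[0, 0, -0.5], [0, 0, 0], -1]], "newtons": 40}}

```text
t: 52.62
tcp_pos: [0.5547, -0.0056, 0.0958]
ee_rot: [-0.0, 0.684, 0.729, -0.0]
wrist_force: [0.5, -0.8, -1.3]
grip_width: 0.432
grasp_force: 40.5
```

```bash
python3 - <<'E'
from look import *
plan([trayp(70,2,105),trayp(70,2,30),trayp(70,2,14)])
E
```

```text
t 52.625 tcp [ 0.5547 -0.0056  0.0958] a 0.064 F [ 0.5 -0.8 -1.3] grip 36.7
[-0.995, -0.159, 0.06] [-0.001, 0.0, 0.033] n 4
[-0.471, -0.067, 0.029] [-0.0, 0.0, 0.015] n 2
[-0.0, 0.0, 0.375] [-0.0, -0.0, 0.0] n 2
[-0.0, -0.0, 0.08] [0.0, -0.0, 0.0] n 1
```

{"name": "apply_moves", "arguments": {"rows": [[[-0.995, -0.159, 0.06], [0, 0, 0.033], -1], [[-0.995, -0.159, 0.06], [0, 0, 0.033], -1], [[-0.995, -0.159, 0.06], [0, 0, 0.033], -1], [[-0.995, -0.159, 0.06], [0, 0, 0.033], -1], [[-0.995, -0.159, 0.06], [0, 0, 0.033], -1]]}}

```text
t: 53.25
tcp_pos: [0.5349, -0.2063, 0.0821]
ee_rot: [-0.002, 0.691, 0.723, -0.0]
wrist_force: [0.0, 0.4, -1.7]
grip_width: 0.426
grasp_force: 40.5
```

{"name": "apply_moves", "arguments": {"rows": [[[-0.471, -0.067, 0.03], [0, 0, 0.015], -1], [[-0.471, -0.067, 0.03], [0, 0, 0.015], -1], [[-0.471, -0.067, 0.03], [0, 0, 0.015], -1], [[-0.471, -0.067, 0.03], [0, 0, 0.015], -1], [[-0.471, -0.067, 0.03], [0, 0, 0.015], -1], [[-0.471, -0.067, 0.03], [0, 0, 0.015], -1]]}}

```text
t: 54.0
tcp_pos: [0.5277, -0.2995, 0.0778]
ee_rot: [-0.0, 0.693, 0.721, 0.0]
wrist_force: [0.4, 0.8, -1.5]
grip_width: 0.427
grasp_force: 40.5
```

```bash
python3 - <<'E'
from look import *
plan([trayp(70,2,17.5)])
E
```

```text
t 54.0 tcp [ 0.5277 -0.2995  0.0778] a 0.041 F [ 0.4  0.8 -1.5] grip 36.3
[-0.008, -0.005, 0.436] [-0.0, -0.001, 0.003] n 2
```

{"name": "apply_moves", "arguments": {"rows": [[[-0.008, -0.005, 0.2], [0, 0, 0], -1], [[-0.008, -0.005, 0.35], [0, 0, 0], -1], [[-0.008, -0.005, 0.41], [0, 0, 0], -1], [[-0.008, -0.005, 0.436], [0, 0, 0], -1], [[-0.008, -0.005, 0.436], [0, 0, 0], -1], [[-0.008, -0.005, 0.442], [0, 0, 0], -1], [[-0.008, -0.005, 0.442], [0, 0, 0], -1]]}}

```text
t: 54.88
tcp_pos: [0.5272, -0.303, -0.0097]
ee_rot: [0.001, 0.693, 0.721, 0.0]
wrist_force: [0.1, -0.3, -0.4]
grip_width: 0.432
grasp_force: 40.5
```

{"name": "apply_moves", "arguments": {"rows": [[[0, 0, 0.004], [0, 0, 0], -1], [[0, 0, 0.007], [0, 0, 0], -1], [[0, 0, 0.007], [0, 0, 0], -1]]}}

```text
t: 55.25
tcp_pos: [0.527, -0.3028, -0.0108]
ee_rot: [0.0, 0.693, 0.721, 0.0]
wrist_force: [-1.0, 0.5, 5.4]
grip_width: 0.43
grasp_force: 41.1
```

Contact with the tray floor. I'll release and lift.

{"name": "apply_moves", "arguments": {"rows": [[[0, 0, 0], [0, 0, 0], -0.05], [[0, 0, 0], [0, 0, 0], 0.1], [[0, 0, 0], [0, 0, 0], 0.2], [[0, 0, 0], [0, 0, 0], 0.2], [[0, 0, -0.1], [0, 0, 0], 0.25], [[0, 0, -0.3], [0, 0, 0], 0.25], [[0, 0, -0.55], [0, 0, 0], 0.3], [[0, 0, -0.6], [0, 0, 0], 0.3]]}}

```text
t: 56.25
tcp_pos: [0.5301, -0.3048, 0.1142]
ee_rot: [0.005, 0.693, 0.721, 0.001]
wrist_force: [-0.3, -0.4, -0.3]
grip_width: 0.657
grasp_force: 0.0
```

```bash
python3 - <<'E'
from look import *
s=snap('scene','s19')
g,f=plug([s],'green',[.383,.2635,2.05]); print(g,f)
plan([(.382,.263,.12,2.05)])
E
```

```text
[0.38352924 0.26432988 2.08639289] 0.24179431861638032
t 56.3 tcp [ 0.5294 -0.3044  0.1134] a 0.039 F [ 0.9 -0.1  0.1] grip 55.4
[0.743, -0.162, 0.022] [-0.0, 0.005, -0.997] n 3
[0.725, 0.23, 0.024] [-0.0, 0.005, -0.997] n 3
[0.514, 0.561, 0.025] [-0.0, 0.005, -0.997] n 3
[0.142, 0.633, 0.023] [-0.0, 0.004, -0.85] n 3
```

{"name": "apply_moves", "arguments": {"rows": [[[0.743, -0.162, 0.02], [0, 0, -0.997], 0.3], [[0.743, -0.162, 0.02], [0, 0, -0.997], 0.3], [[0.743, -0.162, 0.02], [0, 0, -0.997], 0.3], [[0.743, -0.162, 0.02], [0, 0, -0.997], 0.3]]}}

```text
t: 56.8
tcp_pos: [0.4864, -0.153, 0.1028]
ee_rot: [-0.002, 0.483, 0.876, -0.0]
wrist_force: [-0.3, -1.0, -0.4]
grip_width: 0.649
grasp_force: 0.0
```

{"name": "apply_moves", "arguments": {"rows": [[[0.725, 0.23, 0.02], [0, 0, -0.997], 0.3], [[0.725, 0.23, 0.02], [0, 0, -0.997], 0.3], [[0.725, 0.23, 0.02], [0, 0, -0.997], 0.3], [[0.725, 0.23, 0.02], [0, 0, -0.997], 0.3]]}}

```text
t: 57.3
tcp_pos: [0.4499, -0.0075, 0.0996]
ee_rot: [-0.0, 0.241, 0.97, -0.0]
wrist_force: [0.3, -0.1, -0.2]
grip_width: 0.654
grasp_force: 0.0
```

{"name": "apply_moves", "arguments": {"rows": [[[0.514, 0.561, 0.02], [0, 0, -0.997], 0.3], [[0.514, 0.561, 0.02], [0, 0, -0.997], 0.3], [[0.514, 0.561, 0.02], [0, 0, -0.997], 0.3], [[0.514, 0.561, 0.02], [0, 0, -0.997], 0.3]]}}

```text
t: 57.8
tcp_pos: [0.4129, 0.1393, 0.096]
ee_rot: [0.0, -0.016, 1.0, -0.0]
wrist_force: [0.2, -0.6, -0.3]
grip_width: 0.649
grasp_force: 0.0
```

```bash
python3 - <<'E'
from look import *
s=snap('scene','s20'); t=snap('top','top6')
for col,x in(('black',0),('orange',70)):
    for c,n in(([s],'scene'),([t],'top')):
        p,f=plug(c,col,[*trayp(x,0,0)[:2],.04],.004); print(col,n,trel(p),round(f,2))
g,f=plug([s],'green',[.383,.2635,2.05]); print(g,f)
plan([(.382,.2635,.12,2.06)])
E
```

```text
black scene [ 6.8 -4.   3.6] 0.42
black top [-0.5 -2.1  0.7] 0.35
orange scene [49.6 43.5 -6.4] 1.02
orange top [ 46.6  26.3 -12. ] 0.67
[0.38315776 0.26450221 2.11270872] 0.24907613245950866
t 57.9 tcp [0.4132 0.1381 0.0961] a 1.601 F [ 0.1 -0.8 -0.3] grip 55.5
[0.137, 0.631, 0.015] [-0.002, 0.001, -0.876] n 3
```

The orange plug's fit is off, so it may have been knocked. I'll locate it with wider starts.

```bash
python3 - <<'E'
from look import *
s,t=load('s20'),load('top6')
for c,n in((t,'top'),(s,'scene')):
    for nm,m in zip(('body','blue'),masks(c['image'],'orange')):
        k,l,st,ce=cv2.connectedComponentsWithStats(m.astype(np.uint8))
        for i in range(1,k):
            w=at(c,[ce[i]],.02)[0]
            if st[i,4]>15 and .25<w[0]<.75 and -.5<w[1]<.4: print(n,nm,st[i].tolist(),trel([*w[:2],0])[:2],w[:2].round(3))
E
```

```text
top body [179, 184, 10, 7, 48] [173.2 524.6] [0.61  0.225]
top body [420, 191, 8, 7, 37] [ 122.4 -174.8] [ 0.586 -0.476]
top body [214, 204, 6, 9, 43] [107.3 429. ] [0.547 0.127]
top body [384, 205, 10, 17, 129] [ 68.1 -68.9] [ 0.528 -0.372]
top body [343, 218, 19, 14, 244] [41.7 41.4] [ 0.497 -0.263]
top body [369, 270, 30, 8, 60] [-108.   -43.5] [ 0.351 -0.353]
top blue [337, 205, 8, 72, 294] [-5.6 76.6] [ 0.448 -0.23 ]
top blue [358, 234, 5, 11, 47] [-1.3 20. ] [ 0.455 -0.286]
top blue [168, 272, 11, 7, 41] [-80.4 556.8] [0.355 0.247]
scene body [320, 184, 90, 54, 540] [-18.2  15.9] [ 0.438 -0.291]
scene body [338, 196, 17, 16, 165] [42.4 36.7] [ 0.498 -0.267]
scene body [226, 235, 10, 15, 94] [124.1 418.4] [0.565 0.117]
scene body [182, 249, 10, 10, 73] [165.9 533.4] [0.602 0.234]
scene blue [326, 203, 49, 30, 127] [ 5.9 84.6] [ 0.46  -0.221]
scene blue [355, 202, 11, 10, 79] [ 0.8 22.6] [ 0.457 -0.283]
scene blue [233, 270, 5, 10, 16] [ 16.5 483.2] [0.455 0.178]
scene blue [227, 306, 10, 17, 107] [-81.1 561.5] [0.354 0.252]
```

The orange plug has been knocked to about tray (43,40), out of its bay. I'll fit its body and put it back before going on.

```bash
python3 - <<'E'
from look import *
plan([(.4972,-.2600,.12,.035)])
E
```

```text
t 57.9 tcp [0.4132 0.1381 0.0961] a 1.601 F [ 0.1 -0.8 -0.3] grip 55.5
[-0.12, -0.667, 0.006] [0.0, 0.001, 0.997] n 3
[-0.436, -0.519, 0.006] [0.0, 0.001, 0.997] n 3
[-0.637, -0.232, 0.005] [0.0, 0.001, 0.997] n 3
[-0.001, 0.0, 0.0] [0.0, 0.0, 0.002] n 1
```

{"name": "apply_moves", "arguments": {"rows": [[[-0.12, -0.667, 0], [0, 0, 0.997], 0.15], [[-0.12, -0.667, 0], [0, 0, 0.997], 0.15], [[-0.12, -0.667, 0], [0, 0, 0.997], 0.15], [[-0.12, -0.667, 0], [0, 0, 0.997], 0.15]]}}

```text
t: 58.4
tcp_pos: [0.4411, 0.0039, 0.0961]
ee_rot: [0.0, 0.244, 0.97, -0.0]
wrist_force: [0.2, -0.7, 0.7]
grip_width: 0.575
grasp_force: 0.0
```

{"name": "apply_moves", "arguments": {"rows": [[[-0.436, -0.519, 0], [0, 0, 0.997], 0.15], [[-0.436, -0.519, 0], [0, 0, 0.997], 0.15], [[-0.436, -0.519, 0], [0, 0, 0.997], 0.15], [[-0.436, -0.519, 0], [0, 0, 0.997], 0.15]]}}

```text
t: 58.9
tcp_pos: [0.4689, -0.1267, 0.0959]
ee_rot: [-0.0, 0.483, 0.875, 0.0]
wrist_force: [-1.0, 0.4, -0.0]
grip_width: 0.574
grasp_force: 0.0
```

{"name": "apply_moves", "arguments": {"rows": [[[-0.637, -0.232, 0], [0, 0, 0.997], 0.15], [[-0.637, -0.232, 0], [0, 0, 0.997], 0.15], [[-0.637, -0.232, 0], [0, 0, 0.997], 0.15], [[-0.637, -0.232, 0], [0, 0, 0.997], 0.15], [[-0.637, -0.232, 0], [0, 0, 0.997], 0.15]]}}

```text
t: 59.52
tcp_pos: [0.4968, -0.2565, 0.0955]
ee_rot: [-0.001, 0.691, 0.722, -0.0]
wrist_force: [0.2, -0.1, -0.7]
grip_width: 0.578
grasp_force: 0.0
```

```bash
python3 - <<'E'
from look import *
plan([(.4972,-.2600,.012,.035)])
E
```

```text
t 59.525 tcp [ 0.4968 -0.2565  0.0955] a 0.044 F [ 0.2 -0.1 -0.7] grip 49.1
[-0.018, 0.002, 0.552] [-0.003, -0.003, 0.017] n 2
```

{"name": "apply_moves", "arguments": {"rows": [[[-0.018, 0.002, 0.25], [0, 0, 0], 0.15], [[-0.018, 0.002, 0.42], [0, 0, 0], 0.15], [[-0.018, 0.002, 0.52], [0, 0, 0], 0.15], [[-0.018, 0.002, 0.552], [0, 0, 0], 0.15], [[-0.018, 0.002, 0.552], [0, 0, 0], 0.15]]}}

```text
t: 60.15
tcp_pos: [0.4985, -0.2618, -0.014]
ee_rot: [0.0, 0.693, 0.721, 0.0]
wrist_force: [0.3, -1.0, -0.2]
grip_width: 0.576
grasp_force: 0.0
```

{"name": "apply_moves", "arguments": {"rows": [[[0, 0, 0], [0, 0, 0], -1], [[0, 0, 0], [0, 0, 0], -1], [[0, 0, 0], [0, 0, 0], -1], [[0, 0, 0], [0, 0, 0], -1], [[0, 0, -0.1], [0, 0, 0], -1], [[0, 0, -0.25], [0, 0, 0], -1], [[0, 0, -0.3], [0, 0, 0], -1], [[0, 0, -0.3], [0, 0, 0], -1]], "newtons": 40}}

```text
t: 61.15
tcp_pos: [0.4985, -0.2624, 0.0466]
ee_rot: [0.001, 0.693, 0.721, 0.0]
wrist_force: [-0.4, 0.3, -1.2]
grip_width: 0.433
grasp_force: 40.5
```

```bash
python3 - <<'E'
from look import *
s=snap('scene','s21')
st,p,R=pose(); a=np.arctan2(*R.as_matrix()[[1,0],1])
z=(p[2]+.027-.009)*1000
f0=plug([s],'orange',[p[0],p[1],a],z); print('held fit minus tcp', (f0[0]-[p[0],p[1],a]).round(4),f0[1])
plan([trayp(70,2,70),trayp(70,2,15)])
E
```

```text
held fit minus tcp [0.003  0.0078 0.1165] 0.47058602158630763
t 61.2 tcp [ 0.4977 -0.2618  0.0456] a 0.039 F [ 0.5 -0.  -2.4] grip 36.8
[-0.202, 0.138, 0.013] [-0.0, -0.0, 0.0] n 1
[-0.0, 0.0, 0.275] [-0.0, -0.0, 0.0] n 1
```

{"name": "apply_moves", "arguments": {"rows": [[[-0.1, 0.138, 0], [0, 0, 0], -1], [[-0.217, 0.138, 0], [0, 0, 0], -1], [[-0.217, 0.138, 0], [0, 0, 0], -1], [[-0.217, 0.138, 0], [0, 0, 0], -1], [[-0.217, 0.138, 0.15], [0, 0, 0], -1], [[-0.217, 0.138, 0.25], [0, 0, 0], -1], [[-0.217, 0.138, 0.275], [0, 0, 0], -1], [[-0.217, 0.138, 0.275], [0, 0, 0], -1]]}}

```text
t: 62.2
tcp_pos: [0.5269, -0.3039, -0.0098]
ee_rot: [-0.001, 0.693, 0.721, -0.0]
wrist_force: [-0.2, -0.1, -0.8]
grip_width: 0.432
grasp_force: 40.5
```

{"name": "apply_moves", "arguments": {"rows": [[[0, 0, 0.005], [0, 0, 0], -1], [[0, 0, 0.01], [0, 0, 0], -1], [[0, 0, 0.01], [0, 0, 0], -1]]}}

```text
t: 62.58
tcp_pos: [0.5275, -0.3044, -0.011]
ee_rot: [0.0, 0.693, 0.721, 0.0]
wrist_force: [-0.2, -0.9, -0.9]
grip_width: 0.432
grasp_force: 40.5
```

{"name": "apply_moves", "arguments": {"rows": [[[0, 0, 0.007], [0, 0, 0], -1], [[0, 0, 0.012], [0, 0, 0], -1], [[0, 0, 0.012], [0, 0, 0], -0.05], [[0, 0, 0.012], [0, 0, 0], 0.1], [[0, 0, 0.012], [0, 0, 0], 0.2], [[0, 0, 0.012], [0, 0, 0], 0.2], [[0, 0, -0.1], [0, 0, 0], 0.25], [[0, 0, -0.3], [0, 0, 0], 0.25], [[0, 0, -0.55], [0, 0, 0], 0.3], [[0, 0, -0.6], [0, 0, 0], 0.3]]}}

```text
t: 63.82
tcp_pos: [0.5302, -0.3062, 0.1132]
ee_rot: [0.004, 0.693, 0.721, 0.001]
wrist_force: [-0.4, -0.6, -0.1]
grip_width: 0.652
grasp_force: 0.0
```

```bash
python3 - <<'E'
from look import *
plan([(.382,.2635,.12,2.06)])
E
```

```text
t 63.825 tcp [ 0.5302 -0.3062  0.1132] a 0.039 F [-0.4 -0.6 -0.1] grip 55.4
[0.743, -0.163, 0.021] [-0.0, 0.005, -0.997] n 3
[0.725, 0.229, 0.023] [-0.0, 0.005, -0.997] n 3
[0.514, 0.56, 0.025] [-0.0, 0.005, -0.997] n 3
[0.145, 0.647, 0.023] [-0.0, 0.004, -0.869] n 3
```

{"name": "apply_moves", "arguments": {"rows": [[[0.743, -0.163, 0.02], [0, 0, -0.997], 0.3], [[0.743, -0.163, 0.02], [0, 0, -0.997], 0.3], [[0.743, -0.163, 0.02], [0, 0, -0.997], 0.3], [[0.743, -0.163, 0.02], [0, 0, -0.997], 0.3]]}}

```text
t: 64.32
tcp_pos: [0.4871, -0.1548, 0.1033]
ee_rot: [-0.002, 0.483, 0.876, -0.0]
wrist_force: [-0.3, -0.4, -0.3]
grip_width: 0.647
grasp_force: 0.0
```

{"name": "apply_moves", "arguments": {"rows": [[[0.725, 0.229, 0.02], [0, 0, -0.997], 0.3], [[0.725, 0.229, 0.02], [0, 0, -0.997], 0.3], [[0.725, 0.229, 0.02], [0, 0, -0.997], 0.3], [[0.725, 0.229, 0.02], [0, 0, -0.997], 0.3]]}}

```text
t: 64.82
tcp_pos: [0.4503, -0.0094, 0.1002]
ee_rot: [-0.0, 0.241, 0.97, -0.0]
wrist_force: [0.5, 0.2, -0.8]
grip_width: 0.648
grasp_force: 0.0
```

```bash
python3 - <<'E'
from look import *
s=snap('scene','s22'); t=snap('top','top7')
for col,x in(('black',0),('orange',70)):
    for c,n in(([s],'scene'),([t],'top'),([s,t],'both')):
        p,f=plug(c,col,[*trayp(x,0,0)[:2],.04],4); print(col,n,trel(p),round(f,2))
plan([(.382,.2635,.12,2.06)])
E
```

```text
black scene [1.8 1.5 4.1] 0.41
black top [ 0.3 -0.9 -1.7] 0.34
black both [ 1.4 -0.2  2.5] 0.77
orange scene [72.5  3.6 -8.2] 0.79
orange top [69.   3.3  1.5] 0.26
orange both [70.6  3.7 -5.9] 1.08
t 64.925 tcp [ 0.4515 -0.0109  0.1007] a 1.08 F [ 0.6 -1.   0.8] grip 55.3
[0.508, 0.558, 0.02] [-0.001, 0.001, -0.997] n 3
[0.142, 0.646, 0.018] [-0.001, 0.001, -0.874] n 3
```

Black is at (1,0) and orange at (70,+3) in the tray, both well filed. Now green.

{"name": "apply_moves", "arguments": {"rows": [[[0.508, 0.558, 0.02], [0, 0, -0.997], 0.3], [[0.508, 0.558, 0.02], [0, 0, -0.997], 0.3], [[0.508, 0.558, 0.02], [0, 0, -0.997], 0.3], [[0.508, 0.558, 0.02], [0, 0, -0.997], 0.3]]}}

```text
t: 65.42
tcp_pos: [0.4139, 0.1364, 0.0967]
ee_rot: [0.0, -0.017, 1.0, -0.0]
wrist_force: [0.6, -0.1, 0.9]
grip_width: 0.648
grasp_force: 0.0
```

{"name": "apply_moves", "arguments": {"rows": [[[0.142, 0.646, 0.018], [0, 0, -0.874], 0.3], [[0.142, 0.646, 0.018], [0, 0, -0.874], 0.3], [[0.142, 0.646, 0.018], [0, 0, -0.874], 0.3], [[0.142, 0.646, 0.018], [0, 0, -0.874], 0.3], [[0.142, 0.646, 0.018], [0, 0, -0.874], 0.3], [[0.142, 0.646, 0.018], [0, 0, -0.874], 0.3]]}}

```text
t: 66.18
tcp_pos: [0.3809, 0.2632, 0.093]
ee_rot: [0.0, -0.242, 0.97, -0.0]
wrist_force: [-1.1, -1.2, -0.3]
grip_width: 0.65
grasp_force: 0.0
```

```bash
python3 - <<'E'
from look import *
s=snap('scene','s23')
print(plug([s],'green',[.383,.2635,2.05]))
plan([(.382,.2635,.0085,2.06)])
E
```

```text
(array([0.38352924, 0.26432988, 2.08639289]), np.float64(0.24179431861638032))
t 66.225 tcp [0.3807 0.2634 0.093 ] a 2.06 F [-0.1  0.3 -0.3] grip 55.6
[-0.006, -0.002, 0.557] [-0.0, -0.0, -0.0] n 2
```

{"name": "apply_moves", "arguments": {"rows": [[[-0.006, -0.002, 0.28], [0, 0, 0], 0.3], [[-0.006, -0.002, 0.48], [0, 0, 0], 0.3], [[-0.006, -0.002, 0.557], [0, 0, 0], 0.3], [[-0.006, -0.002, 0.557], [0, 0, 0], 0.3], [[-0.006, -0.002, 0.557], [0, 0, 0], -1], [[-0.006, -0.002, 0.557], [0, 0, 0], -1], [[-0.006, -0.002, 0.557], [0, 0, 0], -1], [[-0.006, -0.002, 0.557], [0, 0, 0], -1]], "newtons": 40}}

```text
t: 67.22
tcp_pos: [0.3831, 0.2656, -0.0168]
ee_rot: [0.002, -0.244, 0.97, 0.0]
wrist_force: [0.1, 0.2, 6.8]
grip_width: 0.432
grasp_force: 41.1
```

{"name": "apply_moves", "arguments": {"rows": [[[0, 0, -0.15], [0, 0, 0], -1], [[0, 0, -0.35], [0, 0, 0], -1], [[0, 0, -0.55], [0, 0, 0], -1], [[0, 0, -0.55], [0, 0, 0], -1], [[0, 0, -0.55], [0, 0, 0], -1]]}}

```text
t: 67.85
tcp_pos: [0.3804, 0.2642, 0.0909]
ee_rot: [-0.001, -0.244, 0.97, -0.0]
wrist_force: [0.0, 0.5, -1.6]
grip_width: 0.431
grasp_force: 41.0
```

```bash
python3 - <<'E'
from look import *
plan([calp(1,-54,110),calp(1,-54,22.5)])
E
```

```text
t 67.85 tcp [0.3804 0.2642 0.0909] a 2.063 F [ 0.   0.5 -1.6] grip 36.7
[-0.042, -0.397, 0.01] [-0.001, -0.0, 0.997] n 3
[-0.235, -0.323, 0.01] [-0.001, -0.0, 0.997] n 3
[-0.365, -0.163, 0.01] [-0.001, -0.0, 0.997] n 3
[-0.33, 0.033, 0.008] [-0.001, -0.0, 0.828] n 3
[-0.0, -0.0, 0.438] [-0.0, 0.0, 0.0] n 2
```

{"name": "apply_moves", "arguments": {"rows": [[[-0.042, -0.397, 0.01], [0, 0, 0.997], -1], [[-0.042, -0.397, 0.01], [0, 0, 0.997], -1], [[-0.042, -0.397, 0.01], [0, 0, 0.997], -1], [[-0.042, -0.397, 0.01], [0, 0, 0.997], -1]]}}

```text
t: 68.35
tcp_pos: [0.4245, 0.1977, 0.0875]
ee_rot: [-0.002, 0.014, 1.0, -0.001]
wrist_force: [-0.1, -0.2, -1.5]
grip_width: 0.43
grasp_force: 41.2
```

{"name": "apply_moves", "arguments": {"rows": [[[-0.235, -0.323, 0.01], [0, 0, 0.997], -1], [[-0.235, -0.323, 0.01], [0, 0, 0.997], -1], [[-0.235, -0.323, 0.01], [0, 0, 0.997], -1], [[-0.235, -0.323, 0.01], [0, 0, 0.997], -1]]}}

```text
t: 68.85
tcp_pos: [0.4702, 0.1325, 0.0863]
ee_rot: [-0.001, 0.271, 0.963, -0.001]
wrist_force: [-0.3, -0.8, -2.2]
grip_width: 0.431
grasp_force: 41.3
```

{"name": "apply_moves", "arguments": {"rows": [[[-0.365, -0.163, 0.01], [0, 0, 0.997], -1], [[-0.365, -0.163, 0.01], [0, 0, 0.997], -1], [[-0.365, -0.163, 0.01], [0, 0, 0.997], -1], [[-0.365, -0.163, 0.01], [0, 0, 0.997], -1]]}}

```text
t: 69.35
tcp_pos: [0.5156, 0.0669, 0.0848]
ee_rot: [-0.001, 0.509, 0.861, -0.0]
wrist_force: [0.0, -0.0, -1.6]
grip_width: 0.429
grasp_force: 41.3
```

{"name": "apply_moves", "arguments": {"rows": [[[-0.33, 0.033, 0.008], [0, 0, 0.828], -1], [[-0.33, 0.033, 0.008], [0, 0, 0.828], -1], [[-0.33, 0.033, 0.008], [0, 0, 0.828], -1], [[-0.33, 0.033, 0.008], [0, 0, 0.828], -1], [[-0.33, 0.033, 0.008], [0, 0, 0.828], -1], [[-0.33, 0.033, 0.008], [0, 0, 0.828], -1]]}}

```text
t: 70.1
tcp_pos: [0.5535, 0.0122, 0.0839]
ee_rot: [-0.0, 0.684, 0.73, -0.0]
wrist_force: [0.4, -0.2, -0.8]
grip_width: 0.433
grasp_force: 41.3
```

```bash
python3 - <<'E'
from look import *
plan([calp(1,-54,22.5)])
E
```

```text
t 70.1 tcp [0.5535 0.0122 0.0839] a 0.065 F [ 0.4 -0.2 -0.8] grip 36.8
[-0.004, -0.004, 0.442] [-0.0, -0.0, 0.003] n 2
```

{"name": "apply_moves", "arguments": {"rows": [[[-0.004, -0.004, 0.2], [0, 0, 0], -1], [[-0.004, -0.004, 0.35], [0, 0, 0], -1], [[-0.004, -0.004, 0.4], [0, 0, 0], -1], [[-0.004, -0.004, 0.43], [0, 0, 0], -1], [[-0.004, -0.004, 0.442], [0, 0, 0], -1], [[-0.004, -0.004, 0.442], [0, 0, 0], -1]]}}

```text
t: 70.85
tcp_pos: [0.5539, 0.0109, -0.0035]
ee_rot: [0.001, 0.684, 0.729, 0.001]
wrist_force: [0.1, 0.3, -1.3]
grip_width: 0.431
grasp_force: 41.2
```

{"name": "apply_moves", "arguments": {"rows": [[[0, 0, 0.003], [0, 0, 0], -1], [[0, 0, 0.005], [0, 0, 0], -1], [[0, 0, 0.005], [0, 0, 0], -1]]}}

```text
t: 71.22
tcp_pos: [0.5535, 0.0109, -0.0047]
ee_rot: [0.0, 0.684, 0.729, 0.0]
wrist_force: [-0.7, 0.1, 2.6]
grip_width: 0.431
grasp_force: 41.6
```

{"name": "apply_moves", "arguments": {"rows": [[[0, 0, 0], [0, 0, 0], -0.05], [[0, 0, 0], [0, 0, 0], 0.1], [[0, 0, 0], [0, 0, 0], 0.25], [[0, 0, 0], [0, 0, 0], 0.25], [[0, 0, -0.1], [0, 0, 0], 0.25], [[0, 0, -0.3], [0, 0, 0], 0.25], [[0, 0, -0.48], [0, 0, 0], 0.25], [[0, 0, -0.48], [0, 0, 0], 0.25]]}}

```text
t: 72.22
tcp_pos: [0.557, 0.0107, 0.0957]
ee_rot: [0.004, 0.684, 0.729, 0.003]
wrist_force: [1.0, 0.5, 0.3]
grip_width: 0.623
grasp_force: 0.0
```

```bash
python3 - <<'E'
from look import *
s=snap('scene','s24')
p,f=plug([s],'green',[*calp(0,-54,0)[:2],.064],12); print(calrel(p),f)
plan([(.547,.124,.085,.0638),(.547,.124,.029,.0638)])
E
```

```text
[  2.4 -54.9  -4.6] 0.36797621089952537
t 72.275 tcp [0.555  0.0108 0.0935] a 0.063 F [-0.  -0.5  0.5] grip 53.1
[0.567, -0.005, 0.177] [0.01, 0.001, -0.001] n 2
[0.0, 0.0, 0.28] [-0.0, 0.0, 0.0] n 1
```

{"name": "apply_moves", "arguments": {"rows": [[[0.567, -0.005, 0.17], [0, 0, 0], 0], [[0.567, -0.005, 0.17], [0, 0, 0], 0], [[0.567, -0.005, 0.17], [0, 0, 0], 0], [[0.567, -0.005, 0.17], [0, 0, 0], 0], [[0.567, -0.005, 0.3], [0, 0, 0], 0], [[0.567, -0.005, 0.4], [0, 0, 0], 0], [[0.567, -0.005, 0.452], [0, 0, 0], 0], [[0.567, -0.005, 0.452], [0, 0, 0], 0], [[0.567, -0.005, 0.452], [0, 0, 0], 0]]}}

```text
t: 73.4
tcp_pos: [0.5455, 0.1239, 0.0007]
ee_rot: [0.0, 0.685, 0.729, 0.0]
wrist_force: [-0.8, 1.0, -0.0]
grip_width: 0.504
grasp_force: 0.0
```

{"name": "apply_moves", "arguments": {"rows": [[[0, 0, 0], [0, 0, 0], -1], [[0, 0, 0], [0, 0, 0], -1], [[0, 0, 0], [0, 0, 0], -1], [[0, 0, 0], [0, 0, 0], -1], [[-0.04, 0, 0], [0, 0, 0], -1], [[-0.08, 0, 0], [0, 0, 0], -1], [[-0.1, 0, 0], [0, 0, 0], -1], [[-0.115, 0, 0], [0, 0, 0], -1], [[-0.125, 0, 0], [0, 0, 0], -1], [[-0.125, 0, 0], [0, 0, 0], -1]], "newtons": 30}}

```text
t: 74.65
tcp_pos: [0.5482, 0.0992, 0.0012]
ee_rot: [0.001, 0.685, 0.729, 0.002]
wrist_force: [3.4, 3.8, 4.9]
grip_width: 0.274
grasp_force: 32.9
```

{"name": "apply_moves", "arguments": {"rows": [[[-0.005, 0, 0], [0, 0, 0], -1], [[-0.01, 0, 0], [0, 0, 0], -1], [[-0.01, 0, 0], [0, 0, 0], -1]]}}

```text
t: 75.03
tcp_pos: [0.5482, 0.0974, 0.0012]
ee_rot: [0.001, 0.685, 0.729, 0.002]
wrist_force: [3.7, 3.9, 5.7]
grip_width: 0.276
grasp_force: 32.9
```

{"name": "apply_moves", "arguments": {"rows": [[[-0.005, 0, 0], [0, 0, 0], -1], [[-0.01, 0, 0], [0, 0, 0], -1], [[-0.01, 0, 0], [0, 0, 0], -1]]}}

```text
t: 75.4
tcp_pos: [0.5484, 0.0959, 0.0012]
ee_rot: [0.001, 0.685, 0.729, 0.002]
wrist_force: [3.6, 5.3, 4.6]
grip_width: 0.276
grasp_force: 32.9
```

{"name": "apply_moves", "arguments": {"rows": [[[-0.005, 0, 0], [0, 0, 0], -1], [[-0.005, 0, 0], [0, 0, 0], -1], [[-0.005, 0, 0], [0, 0, 0], -1]]}}

```text
t: 75.78
tcp_pos: [0.5484, 0.0952, 0.0012]
ee_rot: [0.0, 0.685, 0.729, 0.002]
wrist_force: [3.5, 6.9, 5.3]
grip_width: 0.274
grasp_force: 32.9
```

{"name": "apply_moves", "arguments": {"rows": [[[-0.005, 0, 0], [0, 0, 0], -1], [[-0.005, 0, 0], [0, 0, 0], -1], [[-0.005, 0, 0], [0, 0, 0], -1]]}}

```text
t: 76.15
tcp_pos: [0.5485, 0.0945, 0.0012]
ee_rot: [0.0, 0.685, 0.729, 0.002]
wrist_force: [3.6, 7.1, 4.9]
grip_width: 0.273
grasp_force: 32.8
```

{"name": "apply_moves", "arguments": {"rows": [[[-0.005, 0, 0], [0, 0, 0], -1], [[-0.005, 0, 0], [0, 0, 0], -1], [[-0.005, 0, 0], [0, 0, 0], -1]]}}

```text
t: 76.53
tcp_pos: [0.5485, 0.0937, 0.0012]
ee_rot: [0.0, 0.685, 0.729, 0.002]
wrist_force: [3.3, 7.9, 4.6]
grip_width: 0.278
grasp_force: 32.8
```

{"name": "apply_moves", "arguments": {"rows": [[[-0.003, 0, 0], [0, 0, 0], -1], [[-0.003, 0, 0], [0, 0, 0], -1], [[-0.003, 0, 0], [0, 0, 0], -1], [[-0.003, 0, 0], [0, 0, 0], -1], [[-0.003, 0, 0], [0, 0, 0], -1], [[-0.003, 0, 0], [0, 0, 0], -1], [[-0.003, 0, 0], [0, 0, 0], -1], [[-0.003, 0, 0], [0, 0, 0], -1], [[-0.003, 0, 0], [0, 0, 0], -1], [[-0.003, 0, 0], [0, 0, 0], -1], [[-0.003, 0, 0], [0, 0, 0], -1], [[-0.003, 0, 0], [0, 0, 0], -1], [[-0.003, 0, 0], [0, 0, 0], -1], [[-0.003, 0, 0], [0, 0, 0], -1]]}}

```text
t: 78.28
tcp_pos: [0.5486, 0.0933, 0.0012]
ee_rot: [0.0, 0.685, 0.729, 0.002]
wrist_force: [3.2, 8.1, 4.5]
grip_width: 0.277
grasp_force: 32.8
```

{"name": "apply_moves", "arguments": {"rows": [[[0, 0, 0], [0, 0, 0], -1], [[0.05, 0, 0], [0, 0, 0], -1], [[0.1, 0, 0], [0, 0, 0], -1], [[0.15, 0, 0], [0, 0, 0], -1], [[0.155, 0, 0], [0, 0, 0], -1], [[0.155, 0, 0], [0, 0, 0], -1]]}}

```text
t: 79.03
tcp_pos: [0.5465, 0.1213, 0.0011]
ee_rot: [0.001, 0.684, 0.729, 0.001]
wrist_force: [2.8, -1.4, 5.8]
grip_width: 0.276
grasp_force: 33.0
```

{"name": "apply_moves", "arguments": {"rows": [[[0, 0, 0], [0, 0, 0], 0], [[0, 0, 0], [0, 0, 0], 0], [[0, 0, 0], [0, 0, 0], 0], [[0, 0, -0.25], [0, 0, 0], 0], [[0, 0, -0.45], [0, 0, 0], 0.25], [[0, 0, -0.45], [0, 0, 0], 0.25], [[0, 0, -0.45], [0, 0, 0], 0.25]]}}

```text
t: 79.9
tcp_pos: [0.5439, 0.1223, 0.0895]
ee_rot: [-0.0, 0.684, 0.729, -0.001]
wrist_force: [-0.2, 0.0, -0.4]
grip_width: 0.628
grasp_force: 0.0
```

```bash
python3 - <<'E'
from look import *
s=snap('scene','s25')
p,f=plug([s],'green',[*calp(0,-66,0)[:2],.064],12); print(calrel(p),f)
plan([calp(1,-67,85),calp(1,-67,22)])
E
```

```text
[  2.4 -64.8  -4.3] 0.3686082728975829
t 79.95 tcp [0.5432 0.1222 0.0887] a 0.063 F [-0.9 -0.4 -0.3] grip 53.0
[-0.622, 0.013, 0.154] [-0.006, 0.001, -0.001] n 3
[0.0, 0.0, 0.315] [0.0, 0.0, 0.0] n 2
```

{"name": "apply_moves", "arguments": {"rows": [[[-0.617, 0.013, 0.15], [0, 0, 0], 0.25], [[-0.617, 0.013, 0.15], [0, 0, 0], 0.25], [[-0.617, 0.013, 0.15], [0, 0, 0], 0.25], [[-0.617, 0.013, 0.15], [0, 0, 0], 0.25], [[-0.617, 0.013, 0.3], [0, 0, 0], 0.25], [[-0.617, 0.013, 0.42], [0, 0, 0], 0.25], [[-0.617, 0.013, 0.469], [0, 0, 0], 0.25], [[-0.617, 0.013, 0.469], [0, 0, 0], 0.25], [[-0.617, 0.013, 0.469], [0, 0, 0], 0.25]]}}

```text
t: 81.08
tcp_pos: [0.5563, -0.0001, -0.0027]
ee_rot: [0.001, 0.684, 0.729, 0.001]
wrist_force: [-0.5, 0.1, 0.7]
grip_width: 0.625
grasp_force: 0.0
```

{"name": "apply_moves", "arguments": {"rows": [[[0, 0, 0], [0, 0, 0], -1], [[0, 0, 0], [0, 0, 0], -1], [[0, 0, 0], [0, 0, 0], -1], [[0, 0, 0], [0, 0, 0], -1], [[0, 0, -0.1], [0, 0, 0], -1], [[0, 0, -0.3], [0, 0, 0], -1], [[0, 0, -0.5], [0, 0, 0], -1], [[0, 0, -0.5], [0, 0, 0], -1], [[0, 0, -0.5], [0, 0, 0], -1]], "newtons": 40}}

```text
t: 82.2
tcp_pos: [0.5544, -0.0006, 0.0961]
ee_rot: [-0.0, 0.684, 0.729, -0.0]
wrist_force: [-0.8, -0.2, -2.3]
grip_width: 0.429
grasp_force: 40.7
```

```bash
python3 - <<'E'
from look import *
plan([trayp(-70,1,105),trayp(-70,1,17)])
E
```

```text
t 82.2 tcp [ 0.5544 -0.0006  0.0961] a 0.063 F [-0.8 -0.2 -2.3] grip 36.4
[-0.995, -0.627, 0.062] [-0.001, 0.0, 0.031] n 4
[-0.488, -0.297, 0.03] [-0.001, 0.0, 0.015] n 2
[0.0, 0.0, 0.44] [-0.0, 0.0, 0.0] n 2
```

{"name": "apply_moves", "arguments": {"rows": [[[-0.995, -0.627, 0.06], [0, 0, 0.03], -1], [[-0.995, -0.627, 0.06], [0, 0, 0.03], -1], [[-0.995, -0.627, 0.06], [0, 0, 0.03], -1], [[-0.995, -0.627, 0.06], [0, 0, 0.03], -1], [[-0.995, -0.627, 0.06], [0, 0, 0.03], -1]]}}

```text
t: 82.82
tcp_pos: [0.4392, -0.2085, 0.0822]
ee_rot: [-0.002, 0.692, 0.722, -0.001]
wrist_force: [-0.6, 0.2, -2.2]
grip_width: 0.432
grasp_force: 40.8
```

{"name": "apply_moves", "arguments": {"rows": [[[-0.488, -0.297, 0.03], [0, 0, 0.015], -1], [[-0.488, -0.297, 0.03], [0, 0, 0.015], -1], [[-0.488, -0.297, 0.03], [0, 0, 0.015], -1], [[-0.488, -0.297, 0.03], [0, 0, 0.015], -1], [[-0.488, -0.297, 0.03], [0, 0, 0.015], -1], [[-0.488, -0.297, 0.03], [0, 0, 0.015], -1]]}}

```text
t: 83.58
tcp_pos: [0.3885, -0.3062, 0.0782]
ee_rot: [-0.0, 0.692, 0.722, 0.0]
wrist_force: [-0.2, 0.1, -1.0]
grip_width: 0.429
grasp_force: 40.9
```

```bash
python3 - <<'E'
from look import *
plan([trayp(-70,1,17.5)])
E
```

```text
t 83.575 tcp [ 0.3885 -0.3062  0.0782] a 0.042 F [-0.2  0.1 -1. ] grip 36.4
[-0.007, -0.008, 0.439] [-0.0, -0.001, 0.005] n 2
```

{"name": "apply_moves", "arguments": {"rows": [[[-0.007, -0.008, 0.2], [0, 0, 0.005], -1], [[-0.007, -0.008, 0.35], [0, 0, 0.005], -1], [[-0.007, -0.008, 0.41], [0, 0, 0.005], -1], [[-0.007, -0.008, 0.436], [0, 0, 0.005], -1], [[-0.007, -0.008, 0.436], [0, 0, 0.005], -1], [[-0.007, -0.008, 0.442], [0, 0, 0.005], -1], [[-0.007, -0.008, 0.442], [0, 0, 0.005], -1]]}}

```text
t: 84.45
tcp_pos: [0.387, -0.3094, -0.0093]
ee_rot: [0.001, 0.694, 0.72, -0.0]
wrist_force: [-1.1, -0.1, -1.7]
grip_width: 0.427
grasp_force: 40.9
```

{"name": "apply_moves", "arguments": {"rows": [[[0, 0, 0.004], [0, 0, 0], -1], [[0, 0, 0.007], [0, 0, 0], -1], [[0, 0, 0.007], [0, 0, 0], -1]]}}

```text
t: 84.82
tcp_pos: [0.3868, -0.3093, -0.0103]
ee_rot: [0.0, 0.694, 0.72, -0.0]
wrist_force: [-1.1, 1.6, 6.1]
grip_width: 0.425
grasp_force: 41.7
```

{"name": "apply_moves", "arguments": {"rows": [[[0, 0, 0], [0, 0, 0], -0.05], [[0, 0, 0], [0, 0, 0], 0.1], [[0, 0, 0], [0, 0, 0], 0.2], [[0, 0, 0], [0, 0, 0], 0.2], [[0, 0, -0.1], [0, 0, 0], 0.2], [[0, 0, -0.3], [0, 0, 0], 0.1], [[0, 0, -0.55], [0, 0, 0], 0], [[0, 0, -0.55], [0, 0, 0], 0]]}}

```text
t: 85.82
tcp_pos: [0.3896, -0.3118, 0.1029]
ee_rot: [0.005, 0.694, 0.72, 0.0]
wrist_force: [0.3, -0.2, -0.4]
grip_width: 0.502
grasp_force: 0.0
```

```bash
python3 - <<'E'
from look import *
plan([(.5465,.1215,.085,.0638),(.5465,.1215,.029,.0638)])
E
```

```text
t 85.825 tcp [ 0.3896 -0.3118  0.1029] a 0.037 F [ 0.3 -0.2 -0.4] grip 42.6
[0.995, 0.402, 0.1] [0.006, 0.006, -0.024] n 4
[0.995, 0.417, 0.103] [0.006, 0.007, -0.024] n 4
[0.141, 0.061, 0.015] [0.001, 0.001, -0.003] n 1
[-0.0, 0.0, 0.28] [-0.0, -0.0, 0.0] n 1
```

{"name": "apply_moves", "arguments": {"rows": [[[0.995, 0.402, 0], [0, 0, -0.024], 0], [[0.995, 0.402, 0], [0, 0, -0.024], 0], [[0.995, 0.402, 0], [0, 0, -0.024], 0], [[0.995, 0.402, 0], [0, 0, -0.024], 0], [[0.995, 0.402, 0], [0, 0, -0.024], 0]]}}

```text
t: 86.45
tcp_pos: [0.4588, -0.1051, 0.0974]
ee_rot: [-0.001, 0.688, 0.726, -0.0]
wrist_force: [0.3, -1.1, -0.2]
grip_width: 0.502
grasp_force: 0.0
```

{"name": "apply_moves", "arguments": {"rows": [[[0.995, 0.417, 0.1], [0, 0, -0.024], 0], [[0.995, 0.417, 0.1], [0, 0, -0.024], 0], [[0.995, 0.417, 0.1], [0, 0, -0.024], 0], [[0.995, 0.417, 0.1], [0, 0, -0.024], 0], [[0.995, 0.417, 0.1], [0, 0, -0.024], 0], [[0.995, 0.417, 0.1], [0, 0, -0.024], 0]]}}

```text
t: 87.2
tcp_pos: [0.532, 0.0943, 0.0778]
ee_rot: [-0.0, 0.685, 0.728, -0.001]
wrist_force: [-0.1, -0.4, -0.6]
grip_width: 0.499
grasp_force: 0.0
```

```bash
python3 - <<'E'
from look import *
plan([(.5465,.1215,.085,.0638),(.5465,.1215,.029,.0638)])
s=snap('scene','s26'); t=snap('top','top8')
for col,x in(('black',0),('orange',70),('green',-70)):
    for c,n in(([s],'scene'),([t],'top')):
        p,f=plug(c,col,[*trayp(x,0,0)[:2],.04],4); print(col,n,trel(p),round(f,2))
E
```

```text
t 87.2 tcp [0.532  0.0943 0.0778] a 0.061 F [-0.1 -0.4 -0.6] grip 42.4
[0.131, 0.081, 0.099] [-0.004, 0.002, -0.005] n 1
[0.0, 0.0, 0.28] [-0.0, 0.0, 0.0] n 1
black scene [1.7 0.4 0.1] 0.7
black top [-0.8 -0.9  0.8] 0.35
orange scene [72.4  2.7 -2.2] 0.79
orange top [69.2  3.9  1.2] 0.28
green scene [-71.5  -0.9  -6.2] 0.76
green top [-72.8  -3.5  -5. ] 0.4
```

{"name": "apply_moves", "arguments": {"rows": [[[0.131, 0.081, 0.1], [0, 0, 0], 0], [[0.131, 0.081, 0.1], [0, 0, 0], 0], [[0.131, 0.081, 0.1], [0, 0, 0], 0], [[0.131, 0.081, 0.25], [0, 0, 0], 0], [[0.131, 0.081, 0.379], [0, 0, 0], 0], [[0.131, 0.081, 0.379], [0, 0, 0], 0], [[0.131, 0.081, 0.379], [0, 0, 0], 0]]}}

```text
t: 88.18
tcp_pos: [0.5481, 0.1226, 0.0039]
ee_rot: [0.001, 0.685, 0.729, 0.001]
wrist_force: [-1.2, -0.8, -0.1]
grip_width: 0.497
grasp_force: 0.0
```

{"name": "apply_moves", "arguments": {"rows": [[[0, 0, 0], [0, 0, 0], -1], [[0, 0, 0], [0, 0, 0], -1], [[0, 0, 0], [0, 0, 0], -1], [[0, 0, 0], [0, 0, 0], -1], [[-0.05, 0, 0], [0, 0, 0], -1], [[-0.1, 0, 0], [0, 0, 0], -1], [[-0.15, 0, 0], [0, 0, 0], -1], [[-0.2, 0, 0], [0, 0, 0], -1], [[-0.25, 0, 0], [0, 0, 0], -1], [[-0.3, 0, 0], [0, 0, 0], -1], [[-0.35, 0, 0], [0, 0, 0], -1], [[-0.4, 0, 0], [0, 0, 0], -1], [[-0.43, 0, 0], [0, 0, 0], -1], [[-0.43, 0, 0], [0, 0, 0], -1]], "newtons": 30}}

```text
t: 89.92
tcp_pos: [0.5526, 0.037, 0.0043]
ee_rot: [-0.0, 0.685, 0.729, -0.0]
wrist_force: [-2.7, 0.2, 5.6]
grip_width: 0.275
grasp_force: 29.9
```

{"name": "apply_moves", "arguments": {"rows": [[[-0.01, 0, 0], [0, 0, 0], -1], [[-0.02, 0, 0], [0, 0, 0], -1], [[-0.025, 0, 0], [0, 0, 0], -1], [[-0.025, 0, 0], [0, 0, 0], -1]]}}

```text
t: 90.42
tcp_pos: [0.5529, 0.0329, 0.0043]
ee_rot: [-0.001, 0.685, 0.729, 0.0]
wrist_force: [-2.9, 3.0, 4.3]
grip_width: 0.279
grasp_force: 29.9
```

{"name": "apply_moves", "arguments": {"rows": [[[-0.01, 0, 0], [0, 0, 0], -1], [[-0.015, 0, 0], [0, 0, 0], -1], [[-0.015, 0, 0], [0, 0, 0], -1]]}}

```text
t: 90.8
tcp_pos: [0.553, 0.0317, 0.0044]
ee_rot: [-0.001, 0.685, 0.728, 0.001]
wrist_force: [-3.4, 8.9, 5.6]
grip_width: 0.277
grasp_force: 30.0
```

{"name": "apply_moves", "arguments": {"rows": [[[-0.01, 0, 0], [0, 0, 0], -1], [[-0.015, 0, 0], [0, 0, 0], -1], [[-0.015, 0, 0], [0, 0, 0], -1]]}}

```text
t: 91.18
tcp_pos: [0.553, 0.0317, 0.0044]
ee_rot: [-0.003, 0.686, 0.728, 0.003]
wrist_force: [-2.8, 18.0, 5.4]
grip_width: 0.274
grasp_force: 30.0
```

The jaw is at its hard stop, so it's fully shut. I'll ease off, release, lift and check everything.

{"name": "apply_moves", "arguments": {"rows": [[[0.018, 0, 0], [0, 0, 0], -1], [[0.018, 0, 0], [0, 0, 0], -0.2], [[0.018, 0, 0], [0, 0, 0], 0], [[0.018, 0, 0], [0, 0, 0], 0], [[0.018, 0, 0], [0, 0, 0], 0], [[0.018, 0, -0.2], [0, 0, 0], 0], [[0.018, 0, -0.5], [0, 0, 0], 0], [[0.018, 0, -0.7], [0, 0, 0], 0], [[0.7, 0, -0.7], [0, 0, 0], 0], [[0.9, 0, -0.7], [0, 0, 0], 0], [[0.9, 0, -0.7], [0, 0, 0], 0], [[0.9, 0, -0.7], [0, 0, 0], 0]]}}

```text
t: 92.68
tcp_pos: [0.5418, 0.209, 0.1428]
ee_rot: [-0.0, 0.683, 0.73, 0.0]
wrist_force: [-0.3, -0.6, 0.4]
grip_width: 0.501
grasp_force: 0.0
```

```bash
python3 - <<'E'
from look import *
plan([])
s=snap('scene','s27'); t=snap('top','top9')
for col,x in(('black',0),('orange',70),('green',-70)):
    for c,n in(([s],'scene'),([t],'top')):
        p,f=plug(c,col,[*trayp(x,0,0)[:2],.04],4); print(col,n,trel(p),round(f,2))
for c,n in((t,'top'),(s,'scene')):
    m=masks(c['image'],'green')[0].astype(np.uint8); k,l,st,ce=cv2.connectedComponentsWithStats(m); q=px(c,[trayp(-70,0,25)[:3]])[0]
    i=min(range(1,k),key=lambda i:np.hypot(*(ce[i]-q))); r_=cv2.minAreaRect(np.argwhere(l==i)[:,::-1].astype(np.float32)); b=cv2.boxPoints(r_)
    print(n,st[i],[trel([*w[:2],0])[:2].tolist() for w in at(c,b,.025)])
def red(c):
    im=c['image'].astype(int); m=(im[...,0]>120)&(im[...,1]<70)&(im[...,2]<80)
    m=cv2.dilate(m.astype(np.uint8),np.ones((2,2))); k,l,st,ce=cv2.connectedComponentsWithStats(m); q=px(c,[[.55,.05,.05]])[0]
    return [(st[i].tolist(),at(c,[ce[i]],.046).round(4)[0,:2]) for i in range(1,k) if st[i,4]>8 and np.hypot(*(ce[i]-q))<40]
print(red(s),red(load('s1')))
E
```

```text
t 92.675 tcp [0.5418 0.209  0.1428] a 0.067 F [-0.3 -0.6  0.4] grip 42.6
black scene [1.6 1.3 3.2] 0.56
black top [-0.8 -0.9  0.8] 0.36
orange scene [73.5  1.4 -7.2] 0.79
orange top [69.2  3.3 -0.3] 0.24
green scene [-70.6  -2.1  -5.7] 0.32
green top [-72.8  -3.5  -5. ] 0.41
top [363 259  19  10 175] [[-84.1, 18.6], [-58.8, 16.7], [-61.0, -34.4], [-86.3, -32.3]]
scene [378 206  22  14 149] [[-54.3, 7.3], [-55.5, -72.6], [-94.2, -46.0], [-91.7, 30.7]]
[([254, 220, 9, 16, 113], array([0.5449, 0.0365]))] [([248, 223, 9, 16, 106], array([0.5432, 0.0585]))]
```

All three plugs are within about 3-4 mm of their bay middles, and the jaw is shut, so I'm handing in.

```bash
python3 -c "
from workcell import r
print(r.hand_in())"
```

```text
the job is handed in; nothing more can be done
None
```

I measured the plugs in order (black, orange, green) and filed each in its bay, about 4 mm or less off centre, blue end to the stripe; orange was knocked out of its bay and I put it back, the caliper is empty and shut, and the job was handed in at about 93 s.

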